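# Load the spring-held ball mount

## Robot

A 6-joint arm with a two-finger parallel gripper is mounted at the origin on a cart in front of the work surface, level with it; the furniture and walls round the work are solid. World frame = base frame: x ahead of the robot, y to its left, z up, the work surface at z = 0. Lengths are in m, angles in rad, forces in N, time in s.
With the tool pointing down it reaches from about 0.35 to 0.775 m from the base axis. Payload 7.3 kg.
Tool frame: the origin (TCP) lies at the very end of the fingers, on their centre line; the grasp point (between the pads) lies 19 mm behind it; z points along the fingers, y is the line along which they close (so a half turn about z gives the same grasp; the last joint's range is limited). The gripper opens to 92 mm and grips with 3 to 60 N. Pads are 19 mm wide; open, the fingers measure 130 mm over their backs; the gripper's body (75 mm by 190 mm) begins 47 mm behind the grasp point.
Start: joints at [-1.409, 0.342, 1.524, -0, 1.275, -0.146], TCP at [0.159, -0.5, 0.227] pointing down, gripper open.
Joint ranges: [-2.53, 2.53], [-0.77, 2.02], [0.04, 2.7], [-1, 4.14], [0.28, 2.66], [-3.11, 3.11]. Speed limits (rad/s): [2.57, 2.57, 3.14, 3.14, 3.14, 3.14].

## Interface

Orientations are given as [roll, pitch, yaw] about the fixed x, y, z axes, in that order (R = Rz(yaw) Ry(pitch) Rx(roll)).
In Python, from cell import observe, read_camera, get_calibration, hand_in, search_frame gives the robot as it stands.
- The arm moves only by the tool step_arm, never from a script. Its argument "commands" is a list of rows, each an object with "translation": the shift along the tool's x, y, z in mm, a list of three; "roll": the turn about the tool's z in rad. In form: [{"translation": [x, y, z], "roll": roll}, ...]. A call has 1 to 20 rows; each row shifts and turns the commanded pose from where the row before left it, along the tool's axes as they then stand; what a row does not reach is not made up. A row lasts 1/12 s, in which the tool goes at most 41.7 mm and 7.16 degrees, less where a joint would pass 70% of its speed; a pose out of reach is approached as far as the arm can. A call is refused whole if a number of a shift passes 41.7 or a number of a turn 0.125, either way. A call with a gripper value outside its range is refused whole. "fingers" is the opening, from 0 (shut) to 1 (fully open), set as the call begins (left out, the last holds). The fingers move at their own pace and stop on an object; "grip_force" is the grip in N (left out, the last holds). Time passes only in rows, so rows that do not move let the fingers close. It gives the time, the measured TCP pose, the force, the opening and the grip force at its end, in the units of the state.
- observe(): the state, without advancing time (a new reading comes with each control period).
- read_camera(name): name is "side" or "top"; returns the picture (384x512x3 uint8, red, green, blue); there is no depth.
- get_calibration(name): a dict with "camera_matrix" (3x3 intrinsics, pixels), "dist_coeffs" ([k1, k2, p1, p2, k3] as OpenCV has them; the pictures are not rectified), "world_from_camera" (4x4, takes a point from camera to world coordinates). Camera axes: x right, y up, looking along -z (the intrinsics and any distortion apply to the point x, -y, -z); pixel columns grow to the right and rows downward; lengths in m; the calibration is good to about 2 mm. A picture is of the moment at which its call begins. get_calibration takes no time and is no camera call.
- hand_in(): hands the job in; it is judged then, once.
Trained networks look in the newest picture that a camera, given by its name, has taken for a name from the list of things; names that differ only in an ending like _2 or _b are one class to them, and where a whole thing is asked for, a point or a joint stands for the part that bears it (a point fixed in the world has none). Each returns a list of dicts, best first, with "confidence" (0 to 1); they miss things now and then, are a little off and sometimes report something else, mostly with a low value. They report only what shows in the picture. A call takes as long as a camera call. They do not tell look-alikes from the thing itself.
- search_frame(camera, name): "at" ([x, y, z] in m, in world coordinates, good to about 4 mm: the middle of the surface that is visible of it).
The state is a dict: "time": time; "qpos": joint angles; "qvel": joint speeds; "joint_efforts": joint torques, N m; "tool_pos": TCP position; "tool_rot": TCP orientation; "contact_force": force on the tool from outside, world axes, zero at the start; "torque": the same for the moment, N m; "opening": finger opening in m; "grip_force": force on a finger pad.
Only numpy, scipy, OpenCV 4.12 (cv2) and the standard library are available. Lean on these libraries where they do the work, as an engineer would, in place of code of your own. Each camera call takes 0.05 s, during which the arm holds its last target. There are 200 camera calls.

## Task

Set up the spring mount on the bench: first seat the carrier plate on the three balls, yellow stripe towards the pivot pin, pressing it down until the sprung rollers snap over its edges and hold it fully home. Then thread all the collars on the bench down the plate's post, widest first and narrowest last, each fully home. Last, lift the blue keeper arm off its pivot pin, turn it end for end and refit it fully down on the pin, so that its orange nose reaches over the plate; leave the other things on the bench where they are.

Things in the scene. Friction and masses are not known exactly. Their poses are not given: they have to be found in the camera images.
- mount: spring mount fixed to the bench: grey base 240 x 140 x 12 mm with three polished steel balls, a sprung brass roller on either side and a pedestal with a pin at one end. Origin: on the bench, under the middle of the balls; x to the pedestal (124 mm away), z up. Balls: radius 9, centres 18 mm above the bench, on a circle of radius 36 mm at 0 and +-120 deg from x
- mount_seat (a point): point on the mount, 19.4 mm above the bench in the middle of the balls: the plate's origin lies here when the plate is fully home. Axes as the mount's
- mount_mark (a point): point on the mount 55 mm in x (towards the pedestal) from mount_seat: plate_mark lies here when the plate is home, the right way round. A yellow stripe on the base just beyond shows the side
- pin_foot (a point): foot of the round steel pivot pin, on the pedestal's flat top 44 mm above the bench (64 mm long in x, 25 wide; 46 wide within 18 mm of the pin). Axes as the mount's. Pin: 12 mm diameter, 29 mm tall, top 7 mm tapered. A cheek on either side (y), 24 mm long in x, 9 mm high, leaves a channel 34 mm wide along x, so the keeper can be turned only when lifted more than 9 mm
- roller_left (a joint): outward travel (m) of the brass roller at the mount's +y side: 0 fully in, about 0.002 with the plate home under it, up to 0.007 while the plate's edge passes. Roller 40 mm long along x, at y = 58 mm, 43 mm above the bench; its housing ends at y = 92 mm and is 46 mm high. Spring 200 N/m, 2.6 N at 0
- roller_right (a joint): the same for the roller at the -y side
- plate: loose aluminium carrier plate, 120 (x) x 121 (y) mm, 0.35 kg, top face 21.6 mm above its underside, a square post on top to lift it by, its two y edges bevelled, under it three radial V seats for the balls (at 0 and +-120 deg from x) and three black feet. Origin: centre of the underside; x points to the edge with the yellow stripe, z up
- plate_mark (a point): point on the plate 55 mm in x (yellow stripe side) from its origin, at the height of its underside. Pressed down by the post with some 10 N (at most 25), the plate's edges push the rollers apart; some 7 mm above home they snap in over the edges and pull it down on the balls. Only laid there, it stays up on the rollers, about 15 mm too high
- post_foot (a point): centre of the post's foot, on the plate's top face. Axes as the plate's. The steel post is 20 x 20 mm with its sides along x and y, 55 mm tall, the topmost 5 mm narrowed
- keeper: loose flat blue bar (keeper arm), 120 x 28 x 14 mm, 0.14 kg, with a 17 mm hole that sits over the pivot pin. Origin: centre of the hole, at the underside; x along the bar to the long end with the orange nose, 80 mm from the hole; the plain tail ends 40 mm the other way. At the start the nose points away from the balls; turned, it lies over the plate's edge, 3 mm above it
- keeper_nose (a point): tip of the orange nose, half way up the bar (7 mm)
- collar_grey: loose collar: flat ring, pale silver-grey aluminium, outside diameter 70 mm, bore 32 mm, 12 mm high, 0.05 kg. Origin: centre of its underside, z up. Three or all of the four collars are there (None = absent)
- collar_brass: loose collar: flat ring, brass, outside diameter 64 mm, bore 32 mm, 12 mm high, 0.05 kg. Origin: centre of its underside, z up. Three or all of the four collars are there (None = absent)
- collar_blue: loose collar: flat ring, blue plastic, outside diameter 57 mm, bore 32 mm, 12 mm high, 0.05 kg. Origin: centre of its underside, z up. Three or all of the four collars are there (None = absent)
- collar_red: loose collar: flat ring, red plastic, outside diameter 50 mm, bore 32 mm, 12 mm high, 0.05 kg. Origin: centre of its underside, z up. Three or all of the four collars are there (None = absent)
- screwdriver: bystander: red-handled screwdriver, 192 mm long, among the work; not to be moved
- pliers_red: bystander: red-handled long-nose pliers, 172 mm long, among the work; not to be moved
Things that resemble listed ones, but are neither listed nor needed, are in the scene too. Of the things shaped like the collar_red, the red one is meant.

How it is judged:
On the way, in this order (a step that is already met when the one before it is completed fails the run):
1. the plate is fully home on the three balls, stripe to the pin (z of plate in the frame of mount_seat between -0.0025 and 0.0025 m and horizontal distance between plate and mount_seat below 0.004 m and horizontal distance between plate_mark and mount_mark below 0.008 m and angle between plate's own z axis and vertical below 0.035 rad), for 0.2 s.
2. all collars present lie on the post of the seated plate, widest lowest, fully home (all of step 1 and horizontal distance between each of collar_grey, collar_brass, collar_blue, collar_red and post_foot below 0.008 m and z of collar_grey in the frame of post_foot between -0.003 and 0.003 m and angle between each of collar_grey, collar_brass, collar_blue, collar_red's own z axis and vertical below 0.12 rad and z of each of collar_brass, collar_blue, collar_red in the frame of post_foot above -0.003 m and (z of collar_brass in the frame of post_foot below 0.003 m or z of collar_brass in the frame of collar_grey below 0.015 m) and z of each of collar_brass, collar_blue, collar_red in the frame of collar_grey above 0.008 m and (z of collar_blue in the frame of post_foot below 0.003 m or z of collar_blue in the frame of collar_grey below 0.015 m or z of collar_blue in the frame of collar_brass below 0.015 m) and z of each of collar_blue, collar_red in the frame of collar_brass above 0.008 m and (z of collar_red in the frame of post_foot below 0.003 m or z of collar_red in the frame of collar_grey below 0.015 m or z of collar_red in the frame of collar_brass below 0.015 m or z of collar_red in the frame of collar_blue below 0.015 m) and z of collar_red in the frame of collar_blue above 0.008 m), for 0.2 s.
3. the keeper is turned end for end and fully down on its pin, over the seated plate and stack (all of step 2 and z of keeper in the frame of pin_foot between -0.003 and 0.003 m and horizontal distance between keeper and pin_foot below 0.005 m and angle between keeper's own z axis and vertical below 0.06 rad and horizontal distance between keeper_nose and mount_seat below 0.055 m), for 0.2 s.
At the end, for the whole second after the job is handed in: The plate is home on the balls (within 2.5 mm in height, 4 mm sideways, stripe to the pin, level); every collar present lies flat round its post, widest lowest, with no gap (3 mm); the keeper lies level on the pedestal (within 3 mm in height, 5 mm sideways), nose over the plate; all at rest (all of step 3 and linear speed of each of plate, keeper, collar_grey, collar_brass, collar_blue, collar_red below 0.02 m/s); the robot touches nothing.
It fails at once if the screwdriver is shifted by more than 5 cm (distance of screwdriver from where it was at the start of the episode above 0.05 m).
It fails at once if the pliers_red is shifted by more than 5 cm (distance of pliers_red from where it was at the start of the episode above 0.05 m).
Of collar_grey, collar_brass, collar_blue, collar_red only 3 to 4 are there at a start; the rules pass over those that are not, and their reading is None.
At some moment in a run one of collar_grey, collar_brass may be knocked a few centimetres aside while the robot is not near it.
It also fails if it takes over 208 s, if anything falls off the work surface, if the arm or the gripper's body presses on something with over 40 N, if the wrist force passes 120 N, or if a joint passes its speed limit or range.

## Working session

There is one attempt and no reset: what is moved stays moved. The work goes in short steps, Python scripts to look and compute and a tool call to move; the robot and the scene stay as the last step left them, time stands still between calls to the robot, and variables do not carry over. Pictures are saved under pics/ and viewed, at most 14 in all, crops included, and the job is handed in when it is done.

Besides the shell and the picture viewer there is one more tool, called after "Request:" as a command line: name --argument value ..., lists and objects as JSON in quotes. step_arm: Moves the arm, as the interface text tells. Its arguments: {"type":"object","properties":{"commands":{"type":"array"},"fingers":{"type":"number"},"grip_force":{"type":"number"}},"required":["commands"]}

```bash
mkdir -p pics; ls
cat > h.py <<'E'
import numpy as np, cv2
from cell import observe, read_camera, get_calibration, hand_in, search_frame
def snap(cam,fn,crop=None,scale=1):
    im=read_camera(cam)
    if crop: im=im[crop[1]:crop[3],crop[0]:crop[2]]
    if scale!=1: im=cv2.resize(im,None,fx=scale,fy=scale,interpolation=cv2.INTER_CUBIC)
    cv2.imwrite('pics/'+fn,im[:,:,::-1])
def ray(cam,u,v,z):
    c=get_calibration(cam);T=np.array(c['world_from_camera'])
    p=cv2.undistortPoints(np.array([[[u,v]]],float),np.array(c['camera_matrix']),np.array(c['dist_coeffs']))[0,0]
    d=T[:3,:3]@np.array([p[0],-p[1],-1]);o=T[:3,3]
    return o+d*(z-o[2])/d[2]
def proj(cam,P):
    c=get_calibration(cam);T=np.linalg.inv(np.array(c['world_from_camera']))
    q=(T[:3,:3]@np.array(P,float).reshape(-1,3).T).T+T[:3,3]
    q=q*np.array([1,-1,-1])
    return cv2.projectPoints(q,np.zeros(3),np.zeros(3),np.array(c['camera_matrix']),np.array(c['dist_coeffs']))[0].reshape(-1,2)
E
python3 - <<'E'
from h import *
snap('top','t0.png',scale=1.5);snap('side','s0.png',scale=1.5)
for c in('top','side'):
  T=np.array(get_calibration(c)['world_from_camera']);print(c,T[:3,3].round(3),(-T[:3,2]).round(2))
  for n in['mount','plate','post_foot','keeper','keeper_nose','collar_grey','collar_brass','collar_blue','collar_red','pin_foot','roller_left','plate_mark','screwdriver','pliers_red']:
    try: print(n,[(np.round(d['at'],3).tolist(),round(d['confidence'],2)) for d in search_frame(c,n)[:4]])
    except Exception as e: print(n,e)
print(observe())
E
```

```text
pics
top [0.464 0.093 1.243] [ 0.11  0.   -0.99]
mount [([0.438, 0.291, 0.015], 0.9)]
plate [([0.447, -0.149, 0.025], 0.95)]
post_foot [([0.445, -0.148, 0.016], 0.9)]
keeper [([0.56, 0.316, 0.052], 0.9)]
keeper_nose [([0.563, 0.313, 0.058], 0.8), ([0.45, -0.147, 0.023], 0.54)]
collar_grey [([0.692, -0.057, 0.016], 0.67)]
collar_brass [([0.669, 0.034, 0.012], 0.51)]
collar_blue [([0.687, 0.131, 0.01], 0.55)]
collar_red [([0.799, -0.304, 0.015], 0.6), ([0.644, -0.148, 0.013], 0.57), ([0.438, 0.293, 0.015], 0.55), ([0.574, -0.056, 0.016], 0.46)]
pin_foot [([0.439, 0.294, 0.009], 0.56)]
roller_left []
plate_mark [([0.448, -0.143, 0.02], 0.73)]
screwdriver [([0.39, 0.501, 0.018], 0.91)]
pliers_red [([0.661, 0.433, 0.008], 0.84)]
side [0.239 0.99  0.825] [ 0.31 -0.72 -0.62]
mount [([0.44, 0.318, 0.014], 0.56)]
plate [([0.44, -0.139, 0.021], 0.57)]
post_foot [([0.443, -0.138, 0.021], 0.87)]
keeper [([0.561, 0.328, 0.062], 0.58), ([0.682, 0.14, 0.012], 0.32)]
keeper_nose [([0.558, 0.325, 0.056], 0.87), ([0.4, 0.354, 0.048], 0.63)]
collar_grey [([0.69, -0.05, 0.014], 0.74), ([0.555, 0.324, 0.
[... 584 characters left out ...]
43, 0.007], 0.8)]
{'time': 1.5, 'qpos': array([-1.40903736e+00,  3.42015126e-01,  1.52410440e+00,  1.39168107e-05,
        1.27540168e+00, -1.46013190e-01]), 'qvel': array([ 0.00109353,  0.00139165,  0.00027667,  0.00015645,  0.00079752,
       -0.0005148 ]), 'joint_efforts': array([ 2.81517760e-04, -4.31128728e+01, -2.44475484e+01,  7.19166105e-02,
        4.83196462e-02, -1.11040222e-05]), 'tool_pos': array([ 0.15906299, -0.50034173,  0.22673111]), 'tool_rot': array([ 3.14152004e+00, -2.77855739e-06,  3.07768106e-01]), 'contact_force': array([-0.23540477, -0.78439605, -0.4132198 ]), 'torque': array([-0.00595461, -0.05214437, -0.01079277]), 'grip_force': 0.0, 'opening': 0.09144508542296037}
```

View pics/t0.png

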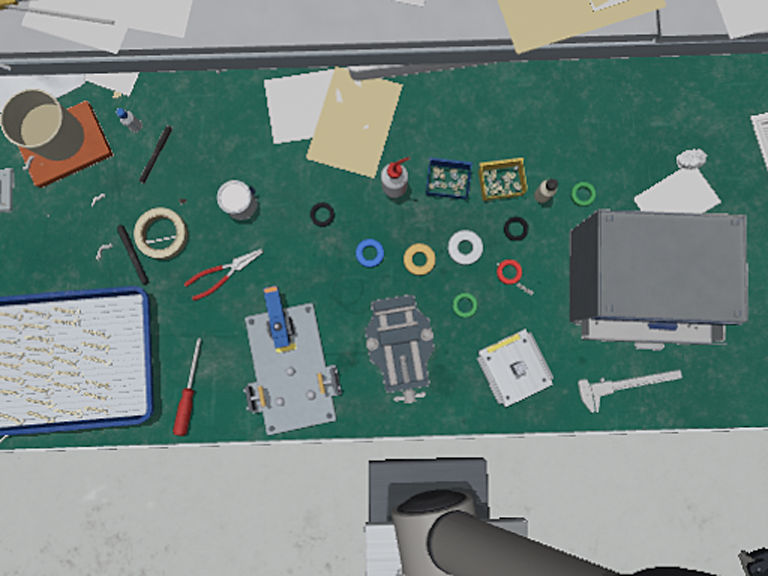

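View pics/s0.png

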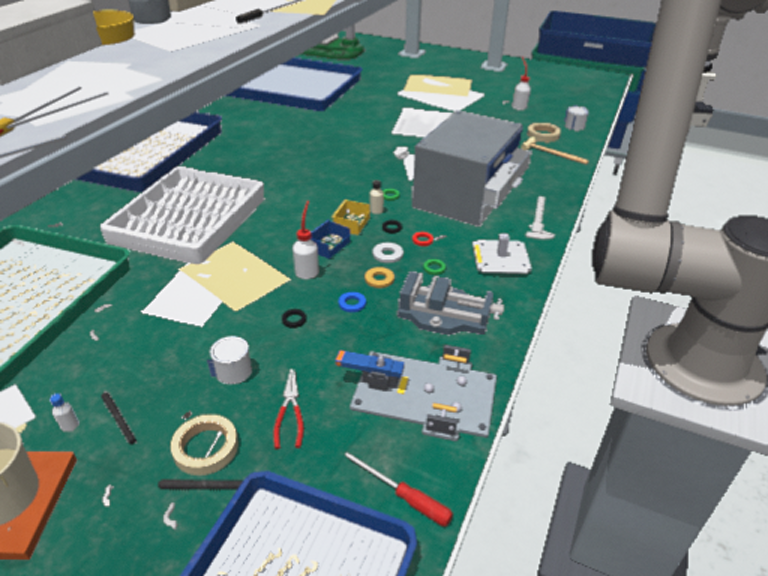

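The top view shows the mount at about (293,365), with its pin towards the top at (279,327). The plate is at (515,368) with its stripe up and to the left. The collars are grey (466,247), brass (419,259), blue (370,253) and red (510,271), so all four are present. There are green and black decoys. The side view agrees.

Run:
```python
from h import *
im=read_camera('top')
a=cv2.resize(im[185:295,155:245],None,fx=5,fy=5,interpolation=cv2.INTER_CUBIC)
b=cv2.resize(im[215:275,312:377],None,fx=5,fy=5,interpolation=cv2.INTER_CUBIC)
c=np.zeros((550,800,3),np.uint8);c[:,:450]=a;c[:300,460:460+325]=b
cv2.imwrite('pics/t1.png',c[:,:,::-1])
hsv=cv2.cvtColor(im,cv2.COLOR_RGB2HSV)
for n,(u,v) in dict(grey=(310,164),brass=(279,173),blue=(247,169),red=(340,181)).items():
  w=im[v-18:v+18,u-18:u+18].astype(float); h=hsv[v-18:v+18,u-18:u+18]
  m={'grey':(h[...,1]<50)&(h[...,2]>150),'brass':(h[...,0]>10)&(h[...,0]<28)&(h[...,1]>70)&(h[...,2]>140),'blue':(h[...,0]>100)&(h[...,0]<125)&(h[...,1]>110)&(h[...,2]>120),'red':((h[...,0]<8)|(h[...,0]>172))&(h[...,1]>120)&(h[...,2]>120)}[n]
  k,l,s,ce=cv2.connectedComponentsWithStats(m.astype(np.uint8));i=1+np.argmax(s[1:,4])
  pts=cv2.findContours((l==i).astype(np.uint8),0,1)[0][0]
  (cu,cv_),r=cv2.minEnclosingCircle(pts);e=cv2.fitEllipse(pts)
  print(n,s[i],ray('top',e[0][0]+u-18,e[0][1]+v-18,.012).round(4),e[1],'pos')
```

```text
grey [  7   8  23  22 325] [ 0.6919 -0.061   0.012 ] (21.436250686645508, 22.289308547973633) pos
brass [  8   7  21  21 261] [0.6701 0.0336 0.012 ] (19.856019973754883, 20.208160400390625) pos
blue [  8   8  19  19 216] [0.6862 0.1348 0.012 ] (18.051408767700195, 18.305809020996094) pos
red [  9  10  17  16 139] [ 0.639  -0.1482  0.012 ] (15.372133255004883, 16.001934051513672) pos
```

View pics/t1.png

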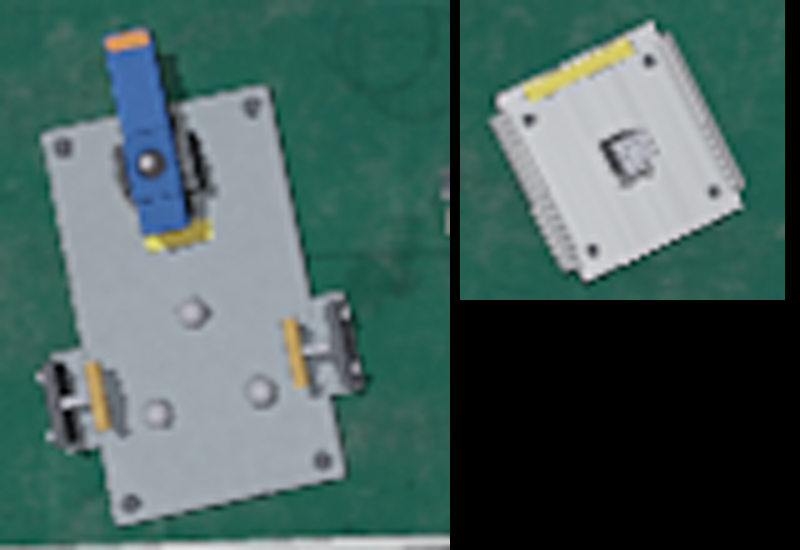

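The crop shows the mount's base corners at (42,132), (270,87), (345,475) and (118,525). The balls are at (195,313), (262,391) and (158,413), and the pin at (149,162). The plate's screws are at (529,120), (649,61), (713,192) and (593,250), with the stripe up and to the left.

Run:
```python
from h import *
f=lambda p,z,o=(155,185),s=0: ray('top',(p[0]-s+.5)/5-.5+o[0],(p[1]+.5)/5-.5+o[1],z)
C=np.array([f(p,.012) for p in[(42,132),(270,87),(345,475),(118,525)]]);S=np.array([f(p,.012) for p in[(64,147),(252,106),(322,461),(131,503)]])
B=np.array([f(p,.018) for p in[(195,313),(262,391),(158,413)]]);pin=f((149,162),.073)
for n,X in('C',C),('S',S): 
  print(n,X.mean(0).round(4),[round(float(np.degrees(np.arctan2(*(a-b)[1::-1]))),1) for a,b in((X[0],X[3]),(X[1],X[2]))],np.linalg.norm(X[0]-X[3]).round(3),np.linalg.norm(X[0]-X[1]).round(3))
print('B',B.round(4).tolist(),B.mean(0).round(4),'pin',pin.round(4))
d=pin-B.mean(0);print('yaw,dist',np.degrees(np.arctan2(d[1],d[0])),np.hypot(d[0],d[1]))
o=(312,215)
P=np.array([f(p,.025,o,460) for p in[(529,120),(649,61),(713,192),(593,250)]])
print('plate',P.round(4).tolist(),P.mean(0).round(4),[round(float(np.degrees(np.arctan2(*(a-b)[1::-1]))),1) for a,b in((P[0],P[3]),(P[1],P[2]))])
print('post',f((632,155),.08,o,460))
```

```text
C [0.4569 0.2985 0.012 ] [10.8, 10.0] 0.239 0.14
S [0.457  0.2994 0.012 ] [10.4, 10.3] 0.216 0.116
B [[0.4508, 0.2967, 0.018], [0.4037, 0.2574, 0.018], [0.3926, 0.3192, 0.018]] [0.4157 0.2911 0.018 ] pin [0.5381 0.313  0.073 ]
yaw,dist 10.167048527176467 0.12437681518435578
plate [[0.4649, -0.0958, 0.025], [0.4977, -0.1688, 0.025], [0.4196, -0.2023, 0.025], [0.3878, -0.1299, 0.025]] [ 0.4425 -0.1492  0.025 ] [23.8, 23.2]
post [ 0.44352258 -0.14450329  0.08      ]
```

```bash
cat >> h.py <<'E'
def go(x,y,z,yaw):
    "needed roll, then shift in mm in the tool axes after that roll"
    s=observe();p=s['tool_pos'];r=s['tool_rot'];R=cv2.Rodrigues
    dy=(yaw-r[2]+np.pi)%(2*np.pi)-np.pi
    d=(np.array([x,y,z])-p)*1000;c,sn=np.cos(yaw),np.sin(yaw)
    print('roll',round(-dy,3),'shift',[round(float(v),1) for v in(d[0]*c+d[1]*sn,d[0]*sn-d[1]*c,-d[2])],'F',s['contact_force'].round(1),'t',round(s['time'],1),'q6',round(s['qpos'][5],2),'open',round(s['opening'],4))
E
python3 -c "
from h import *
go(.4435,-.147,.11,.41+np.pi/2)"
```

```text
roll -1.673 shift [210.7, 401.7, 116.8] F [-1.1 -0.1  1.1] t 1.6 q6 -0.15 open 0.0916
```

Request:
step_arm --commands '[{"translation":[31.5,-20.8,0],"roll":0},{"translation":[31.5,-20.8,0],"roll":0},{"translation":[31.5,-20.8,0],"roll":0},{"translation":[31.5,-20.8,0],"roll":0},{"translation":[31.5,-20.8,0],"roll":0},{"translation":[31.5,-20.8,0],"roll":0},{"translation":[31.5,-20.8,0],"roll":0},{"translation":[31.5,-20.8,0],"roll":0},{"translation":[31.5,-20.8,0],"roll":0},{"translation":[31.5,-20.8,0],"roll":0},{"translation":[31.5,-20.8,0],"roll":0},{"translation":[31.5,-20.8,0],"roll":0},{"translation":[0,0,0],"roll":-0.12},{"translation":[0,0,0],"roll":-0.12},{"translation":[0,0,0],"roll":-0.12},{"translation":[0,0,0],"roll":-0.12},{"translation":[0,0,0],"roll":-0.12},{"translation":[0,0,0],"roll":-0.12},{"translation":[0,0,0],"roll":-0.12},{"translation":[0,0,0],"roll":-0.12}]' --fingers 1.0

```text
time: 3.22
tool_pos: [0.4437, -0.1479, 0.2268]
tool_rot: [3.141, 0.0, 1.274]
contact_force: [-0.4, 1.1, -0.1]
opening: 0.092
grip_force: 0.0
```

Request:
step_arm --commands '[{"translation":[0,0,0],"roll":-0.12},{"translation":[0,0,0],"roll":-0.12},{"translation":[0,0,20],"roll":-0.12},{"translation":[0,0,25],"roll":-0.12},{"translation":[0,0,25],"roll":-0.12},{"translation":[0,0,25],"roll":-0.11},{"translation":[0,0,15],"roll":0},{"translation":[0,0,0],"roll":0},{"translation":[0,0,0],"roll":0},{"translation":[0,0,0],"roll":0}]'

```text
time: 4.05
tool_pos: [0.4444, -0.1483, 0.1177]
tool_rot: [3.141, 0.001, 1.977]
contact_force: [-0.2, -0.7, 0.1]
opening: 0.092
grip_force: 0.0
```

```bash
python3 -c "
from h import *
go(.4435,-.147,.04,.41+np.pi/2)
im=read_camera('side');im2=read_camera('top')
a=cv2.resize(im[110:190,290:390],None,fx=4,fy=4);b=cv2.resize(im2[200:290,295:385],None,fx=4,fy=4)
c=np.zeros((360,780,3),np.uint8);c[:320,:400]=a;c[:,410:770]=b;cv2.imwrite('pics/p2.png',c[:,:,::-1])"
```

```text
roll -0.004 shift [1.6, -0.3, 77.7] F [-0.2 -0.7  0.1] t 4.0 q6 -0.89 open 0.092
```

View pics/p2.png

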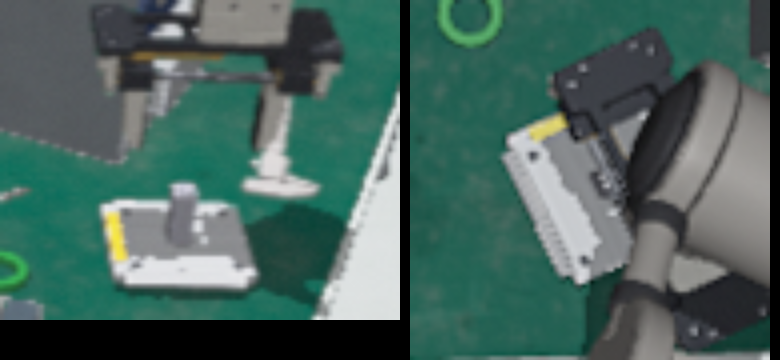

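The fingers straddle the post, which is at about (180,215) in the left crop, so I go down and squeeze along plate x.

Request:
step_arm --commands '[{"translation":[0,0,30],"roll":0},{"translation":[0,0,25],"roll":0},{"translation":[0,0,15],"roll":0},{"translation":[0,0,8],"roll":0},{"translation":[0,0,0],"roll":0}]'

```text
time: 4.57
tool_pos: [0.4434, -0.1478, 0.0381]
tool_rot: [-3.141, -0.001, 1.978]
contact_force: [-0.2, 0.1, 0.6]
opening: 0.092
grip_force: 0.0
```

Request:
step_arm --commands '[{"translation":[0,0,0],"roll":0},{"translation":[0,0,0],"roll":0},{"translation":[0,0,0],"roll":0},{"translation":[0,0,0],"roll":0},{"translation":[0,0,0],"roll":0},{"translation":[0,0,0],"roll":0},{"translation":[0,0,0],"roll":0},{"translation":[0,0,0],"roll":0},{"translation":[0,0,0],"roll":0},{"translation":[0,0,0],"roll":0}]' --fingers 0 --grip_force 10

```text
time: 5.4
tool_pos: [0.4437, -0.148, 0.0387]
tool_rot: [-3.142, 0.0, 1.978]
contact_force: [-0.2, 0.0, -0.5]
opening: 0.0295
grip_force: 0.0
```

Request:
step_arm --commands '[{"translation":[0,0,0],"roll":0},{"translation":[0,0,0],"roll":0},{"translation":[0,0,0],"roll":0},{"translation":[0,0,0],"roll":0},{"translation":[0,0,0],"roll":0.12},{"translation":[0,0,0],"roll":0.12},{"translation":[0,0,0],"roll":0.12},{"translation":[0,0,0],"roll":0.12},{"translation":[0,0,0],"roll":0.12},{"translation":[0,0,0],"roll":0.12},{"translation":[0,0,0],"roll":0.12},{"translation":[0,0,0],"roll":0.12},{"translation":[0,0,0],"roll":0.12},{"translation":[0,0,0],"roll":0.12},{"translation":[0,0,0],"roll":0.12},{"translation":[0,0,0],"roll":0.12},{"translation":[0,0,0],"roll":0.12},{"translation":[0,0,0],"roll":0.01},{"translation":[0,0,0],"roll":0}]' --fingers 0.6

```text
time: 6.98
tool_pos: [0.4437, -0.148, 0.0387]
tool_rot: [3.142, 0.0, 0.411]
contact_force: [0.7, 1.1, -0.1]
opening: 0.0549
grip_force: 0.0
```

Request:
step_arm --commands '[{"translation":[0,0,0],"roll":0},{"translation":[0,0,0],"roll":0},{"translation":[0,0,0],"roll":0},{"translation":[0,0,0],"roll":0},{"translation":[0,0,0],"roll":0},{"translation":[0,0,0],"roll":0},{"translation":[0,0,0],"roll":0},{"translation":[0,0,0],"roll":0}]' --fingers 0 --grip_force 55

```text
time: 7.65
tool_pos: [0.4439, -0.1481, 0.0387]
tool_rot: [3.141, -0.0, 0.408]
contact_force: [1.2, -0.6, -0.9]
opening: 0.0198
grip_force: 55.0
```

```bash
python3 -c "
from h import *
go(.4157,.2911,.2,.178)"
```

```text
roll 0.23 shift [50.1, -437.3, -161.3] F [ 1.2 -0.6 -0.9] t 7.7 q6 0.68 open 0.0198
```

Request:
step_arm --commands '[{"translation":[0,0,0],"roll":0},{"translation":[0,0,0],"roll":0},{"translation":[0,0,0],"roll":0},{"translation":[0,0,0],"roll":0},{"translation":[0,0,0],"roll":-0.12},{"translation":[0,0,0],"roll":-0.12},{"translation":[0,0,0],"roll":-0.12},{"translation":[0,0,0],"roll":-0.12},{"translation":[0,0,0],"roll":-0.12},{"translation":[0,0,0],"roll":-0.12},{"translation":[0,0,0],"roll":-0.12},{"translation":[0,0,0],"roll":-0.12},{"translation":[0,0,0],"roll":-0.12},{"translation":[0,0,0],"roll":-0.12},{"translation":[0,0,0],"roll":-0.12},{"translation":[0,0,0],"roll":-0.12},{"translation":[0,0,0],"roll":-0.12},{"translation":[0,0,0],"roll":-0.01},{"translation":[0,0,0],"roll":0}]' --fingers 0.5 --grip_force 10

```text
time: 9.23
tool_pos: [0.4437, -0.1479, 0.0387]
tool_rot: [-3.142, 0.0, 1.975]
contact_force: [-0.7, 0.3, -0.5]
opening: 0.0459
grip_force: 0.0
```

Request:
step_arm --commands '[{"translation":[0,0,0],"roll":0},{"translation":[0,0,0],"roll":0},{"translation":[0,0,0],"roll":0},{"translation":[0,0,0],"roll":0},{"translation":[0,0,0],"roll":0},{"translation":[0,0,0],"roll":0},{"translation":[0,0,0],"roll":0},{"translation":[0,0,0],"roll":0}]' --fingers 0 --grip_force 55

```text
time: 9.9
tool_pos: [0.444, -0.148, 0.0388]
tool_rot: [3.141, 0.001, 1.978]
contact_force: [1.5, 0.3, -0.5]
opening: 0.0198
grip_force: 55.0
```

Request:
step_arm --commands '[{"translation":[0,0,-20],"roll":0},{"translation":[0,0,-30],"roll":0},{"translation":[0,0,-30],"roll":0},{"translation":[0,0,-30],"roll":0},{"translation":[0,0,-30],"roll":0},{"translation":[0,0,0],"roll":0.12},{"translation":[0,0,0],"roll":0.11},{"translation":[0,0,0],"roll":0}]'

```text
time: 10.57
tool_pos: [0.443, -0.1477, 0.1786]
tool_rot: [-3.14, -0.0, 1.744]
contact_force: [0.3, 0.8, -4.0]
opening: 0.02
grip_force: 55.0
```

```bash
python3 -c "
from h import *
go(.4157,.2911,.15,.178+np.pi/2)"
```

```text
roll -0.005 shift [436.7, 50.9, 28.6] F [ 0.3  0.8 -4. ] t 10.6 q6 -0.66 open 0.02
```

Request:
step_arm --commands '[{"translation":[20,2.3,0],"roll":0},{"translation":[38,4.4,0],"roll":0},{"translation":[38,4.4,0],"roll":0},{"translation":[38,4.4,0],"roll":0},{"translation":[38,4.4,0],"roll":0},{"translation":[38,4.4,0],"roll":0},{"translation":[38,4.4,0],"roll":0},{"translation":[38,4.4,0],"roll":0},{"translation":[38,4.4,0],"roll":0},{"translation":[38,4.4,0],"roll":0},{"translation":[38,4.4,0],"roll":0},{"translation":[37,4.7,0],"roll":0},{"translation":[0,0,20],"roll":0},{"translation":[0,0,20],"roll":0},{"translation":[0,0,20],"roll":0},{"translation":[0,0,15],"roll":0},{"translation":[0,0,0],"roll":0},{"translation":[0,0,0],"roll":0}]'

```text
time: 12.07
tool_pos: [0.416, 0.2906, 0.1026]
tool_rot: [-3.138, 0.001, 1.75]
contact_force: [-0.4, -0.2, -2.8]
opening: 0.0196
grip_force: 55.0
```

```bash
python3 -c "
from h import *
go(.4157,.2911,.065,.178+np.pi/2)
im=read_camera('side');im2=read_camera('top')
a=cv2.resize(im[200:310,210:340],None,fx=4,fy=4);b=cv2.resize(im2[180:300,155:250],None,fx=3,fy=3)
c=np.zeros((440,800,3),np.uint8);c[:440,:520]=a;c[:360,515:800]=b;cv2.imwrite('pics/p3.png',c[:,:,::-1])"
```

```text
roll 0.001 shift [0.5, -0.2, 37.6] F [-0.4 -0.2 -2.8] t 12.1 q6 0.28 open 0.0196
```

View pics/p3.png

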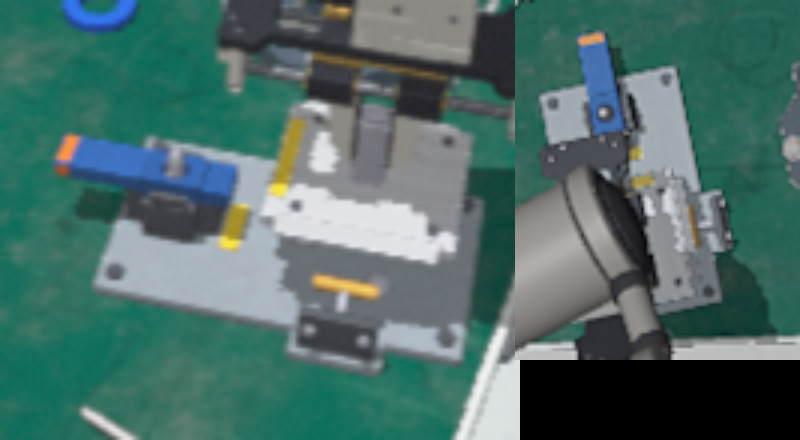

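The plate is over the mount with its stripe facing the pin and the edges roughly parallel. I'll lower it stepwise.

Request:
step_arm --commands '[{"translation":[0,0,10],"roll":0},{"translation":[0,0,10],"roll":0},{"translation":[0,0,6],"roll":0},{"translation":[0,0,4],"roll":0},{"translation":[0,0,2],"roll":0},{"translation":[0,0,0],"roll":0}]'

```text
time: 12.67
tool_pos: [0.4173, 0.2914, 0.0718]
tool_rot: [3.141, -0.0, 1.748]
contact_force: [0.2, 0.4, 0.4]
opening: 0.0196
grip_force: 55.0
```

Request:
step_arm --commands '[{"translation":[0,0,2],"roll":0},{"translation":[0,0,2],"roll":0},{"translation":[0,0,1],"roll":0},{"translation":[0,0,0],"roll":0}]'

```text
time: 13.0
tool_pos: [0.4181, 0.2916, 0.0675]
tool_rot: [3.139, -0.001, 1.748]
contact_force: [1.2, 0.8, 1.8]
opening: 0.0195
grip_force: 55.0
```

Request:
step_arm --commands '[{"translation":[0,0,1.5],"roll":0},{"translation":[0,0,1.5],"roll":0},{"translation":[0,0,0],"roll":0}]'

```text
time: 13.25
tool_pos: [0.4166, 0.2909, 0.0628]
tool_rot: [-3.14, 0.001, 1.748]
contact_force: [2.3, 0.6, -7.0]
opening: 0.0196
grip_force: 55.0
```

Request:
step_arm --commands '[{"translation":[0,0,1.5],"roll":0},{"translation":[0,0,1.5],"roll":0},{"translation":[0,0,0],"roll":0}]'

```text
time: 13.5
tool_pos: [0.4164, 0.2911, 0.0597]
tool_rot: [-3.14, 0.0, 1.747]
contact_force: [0.8, 2.8, -12.1]
opening: 0.0195
grip_force: 55.0
```

Request:
step_arm --commands '[{"translation":[0,0,1],"roll":0},{"translation":[0,0,1],"roll":0},{"translation":[0,0,0],"roll":0}]'

```text
time: 13.75
tool_pos: [0.4172, 0.2915, 0.0588]
tool_rot: [3.141, -0.0, 1.748]
contact_force: [1.7, 2.8, -6.4]
opening: 0.0196
grip_force: 55.0
```

Request:
step_arm --commands '[{"translation":[0,0,1],"roll":0},{"translation":[0,0,0],"roll":0}]'

```text
time: 13.92
tool_pos: [0.4177, 0.2918, 0.0582]
tool_rot: [3.139, -0.001, 1.748]
contact_force: [0.8, 3.5, -1.4]
opening: 0.0195
grip_force: 55.0
```

Request:
step_arm --commands '[{"translation":[0,0,1],"roll":0},{"translation":[0,0,1],"roll":0},{"translation":[0,0,0],"roll":0}]'

```text
time: 14.17
tool_pos: [0.418, 0.2921, 0.0578]
tool_rot: [3.138, -0.001, 1.748]
contact_force: [-2.1, 2.5, 12.8]
opening: 0.0196
grip_force: 55.0
```

Request:
step_arm --commands '[{"translation":[0,0,-1],"roll":0},{"translation":[0,0,0],"roll":0},{"translation":[0,0,0],"roll":0},{"translation":[0,0,0],"roll":0},{"translation":[0,0,0],"roll":0}]' --fingers 0.5

```text
time: 14.58
tool_pos: [0.4168, 0.2909, 0.0564]
tool_rot: [-3.141, 0.0, 1.748]
contact_force: [-0.3, 0.8, -0.3]
opening: 0.0449
grip_force: 0.0
```

Request:
step_arm --commands '[{"translation":[0,0,0],"roll":0},{"translation":[0,0,0],"roll":0},{"translation":[0,0,0],"roll":0},{"translation":[0,0,0],"roll":0},{"translation":[0,0,0],"roll":0},{"translation":[0,0,0],"roll":0}]' --fingers 0 --grip_force 4

```text
time: 15.08
tool_pos: [0.4179, 0.2915, 0.0569]
tool_rot: [3.14, -0.0, 1.748]
contact_force: [4.2, 0.7, -3.0]
opening: 0.0201
grip_force: 4.0
```

```bash
python3 -c "
from h import *
s=observe();print(s['grip_force'],s['opening'],s['contact_force'])
go(.4157,.2911,.1,.178)
im=read_camera('side')
a=cv2.resize(im[200:310,210:340],None,fx=4,fy=4)
cv2.imwrite('pics/p4.png',a[:,:,::-1])"
```

```text
3.995148651301861 0.020136843816361986 [ 4.18557217  0.71410314 -2.99305443]
roll 1.57 shift [-2.2, -0.0, -43.1] F [ 4.2  0.7 -3. ] t 15.1 q6 0.28 open 0.0201
```

View pics/p4.png

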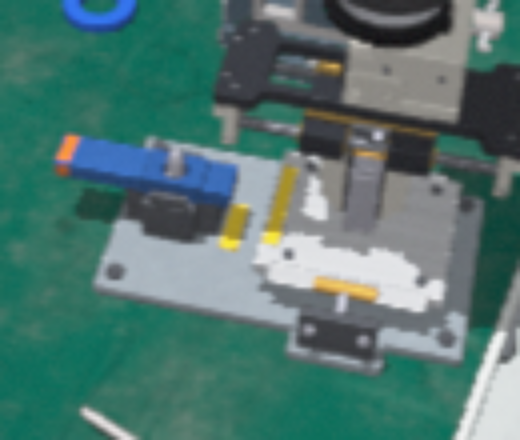

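The brass roller at (345,290) now lies over the plate's edge, so the plate is home. I'll squeeze across the post to learn its exact position.

Request:
step_arm --commands '[{"translation":[0,0,0],"roll":0},{"translation":[0,0,0],"roll":0},{"translation":[0,0,0],"roll":0},{"translation":[0,0,0],"roll":0},{"translation":[0,0,0],"roll":0.12},{"translation":[0,0,0],"roll":0.12},{"translation":[0,0,0],"roll":0.12},{"translation":[0,0,0],"roll":0.12},{"translation":[0,0,0],"roll":0.12},{"translation":[0,0,0],"roll":0.12},{"translation":[0,0,0],"roll":0.12},{"translation":[0,0,0],"roll":0.12},{"translation":[0,0,0],"roll":0.12},{"translation":[0,0,0],"roll":0.12},{"translation":[0,0,0],"roll":0.12},{"translation":[0,0,0],"roll":0.12},{"translation":[0,0,0],"roll":0.12},{"translation":[0,0,0],"roll":0.01},{"translation":[0,0,0],"roll":0}]' --fingers 0.5

```text
time: 16.72
tool_pos: [0.4168, 0.2911, 0.0566]
tool_rot: [3.141, 0.0, 0.181]
contact_force: [-0.6, -0.4, -0.4]
opening: 0.046
grip_force: 0.0
```

Request:
step_arm --commands '[{"translation":[0,0,0],"roll":0},{"translation":[0,0,0],"roll":0},{"translation":[0,0,0],"roll":0},{"translation":[0,0,0],"roll":0},{"translation":[0,0,0],"roll":0},{"translation":[0,0,0],"roll":0}]' --fingers 0

```text
time: 17.22
tool_pos: [0.4169, 0.2917, 0.0567]
tool_rot: [-3.141, -0.0, 0.178]
contact_force: [-0.4, 2.9, -1.8]
opening: 0.0202
grip_force: 4.0
```

Request:
step_arm --commands '[{"translation":[0,0,0],"roll":0},{"translation":[0,0,0],"roll":0},{"translation":[0,0,0],"roll":0},{"translation":[0,0,0],"roll":0},{"translation":[0,0,0],"roll":0},{"translation":[0,0,-20],"roll":0},{"translation":[0,0,-30],"roll":0},{"translation":[0,0,-30],"roll":0},{"translation":[0,0,-20],"roll":0}]' --fingers 1

```text
time: 17.97
tool_pos: [0.4176, 0.2914, 0.1592]
tool_rot: [-3.141, -0.002, 0.178]
contact_force: [0.7, 0.3, -0.3]
opening: 0.0754
grip_force: 0.0
```

```bash
cat >> h.py <<'E'
def collars(names=('grey','brass','blue','red')):
    im=read_camera('top');h=cv2.cvtColor(im,cv2.COLOR_RGB2HSV);H,S,V=h[...,0],h[...,1],h[...,2]
    M={'grey':(S<50)&(V>150),'brass':(H>10)&(H<28)&(S>70)&(V>140),'blue':(H>100)&(H<125)&(S>110)&(V>120),'red':((H<8)|(H>172))&(S>120)&(V>120)}
    D=dict(grey=22,brass=20.5,blue=18.5,red=16.5)
    for n in names:
        k,l,s,ce=cv2.connectedComponentsWithStats(M[n].astype(np.uint8))
        for i in range(1,k):
            x,y,w,hh,a=s[i]
            if abs(w-D[n])<4 and abs(hh-D[n])<4 and 225<x<400 and 120<y<290:
                e=cv2.fitEllipse(cv2.findContours((l==i).astype(np.uint8),0,1)[0][0])
                print(n,ray('top',*e[0],.012).round(4),w,hh,a)
E
python3 -c "
from h import *
collars()
for n in('grey','brass'):
  for c in('top','side'): 
    if c=='side': read_camera('side')
    print(n,c,[(np.round(d['at'],3).tolist(),round(d['confidence'],2)) for d in search_frame(c,'collar_'+n)[:2]])
go(.6919,-.061,.15,.178)"
```

```text
grey [ 0.6919 -0.0611  0.012 ] 23 22 327
brass [0.6701 0.0336 0.012 ] 21 21 264
blue [0.6862 0.1348 0.012 ] 19 19 216
red [ 0.639  -0.1482  0.012 ] 17 16 139
grey top [([0.694, -0.059, 0.014], 0.87), ([0.46, 0.276, 0.044], 0.19)]
grey side [([0.692, -0.052, 0.014], 0.74), ([0.666, 0.038, 0.01], 0.3)]
brass top [([0.671, 0.034, 0.013], 0.7)]
brass side [([0.67, 0.037, 0.008], 0.57)]
roll -0.0 shift [209.1, 395.0, 5.3] F [-0.  -0.2 -0.1] t 18.3 q6 1.85 open 0.0916
```

Request:
step_arm --commands '[{"translation":[17.6,32.9,0],"roll":0},{"translation":[17.6,32.9,0],"roll":0},{"translation":[17.6,32.9,0],"roll":0},{"translation":[17.6,32.9,0],"roll":0},{"translation":[17.6,32.9,0],"roll":0},{"translation":[17.6,32.9,0],"roll":0},{"translation":[17.6,32.9,0],"roll":0},{"translation":[17.6,32.9,0],"roll":0},{"translation":[17.6,32.9,0],"roll":0},{"translation":[17.6,32.9,0],"roll":0},{"translation":[17.6,32.9,0],"roll":0},{"translation":[17.6,32.9,0],"roll":0},{"translation":[0,0,0],"roll":-0.12},{"translation":[0,0,0],"roll":-0.12},{"translation":[0,0,0],"roll":-0.12},{"translation":[0,0,0],"roll":-0.12},{"translation":[0,0,0],"roll":-0.12},{"translation":[0,0,0],"roll":-0.12},{"translation":[0,0,0],"roll":-0.12},{"translation":[0,0,0],"roll":-0.12}]' --fingers 1

```text
time: 19.98
tool_pos: [0.694, -0.06, 0.1547]
tool_rot: [-3.139, 0.001, 1.144]
contact_force: [0.2, -0.0, -0.2]
opening: 0.0921
grip_force: 0.0
```

Request:
step_arm --commands '[{"translation":[0,0,0],"roll":-0.12},{"translation":[0,0,0],"roll":-0.12},{"translation":[0,0,0],"roll":-0.12},{"translation":[0,0,0],"roll":-0.12},{"translation":[0,0,0],"roll":-0.12},{"translation":[0,0,0],"roll":-0.12},{"translation":[0,0,0],"roll":-0.12},{"translation":[0,0,0],"roll":-0.12},{"translation":[0,0,15],"roll":-0.12},{"translation":[0,0,20],"roll":-0.12},{"translation":[0,0,20],"roll":-0.12},{"translation":[0,0,20],"roll":-0.12},{"translation":[0,0,20],"roll":0},{"translation":[0,0,10],"roll":0},{"translation":[0,0,0],"roll":0},{"translation":[0,0,0],"roll":0}]'

```text
time: 21.32
tool_pos: [0.6943, -0.06, 0.0508]
tool_rot: [-3.141, -0.002, 2.577]
contact_force: [-0.0, 0.4, 0.5]
opening: 0.0922
grip_force: 0.0
```

```bash
python3 -c "
from h import *
go(.6935,-.060,.004,2.618)
im=read_camera('side');im2=read_camera('top')
a=cv2.resize(im[120:220,200:320],None,fx=4,fy=4);b=cv2.resize(im2[130:220,265:345],None,fx=4,fy=4)
c=np.zeros((400,800,3),np.uint8);c[:400,:480]=a;c[:360,480:800]=b;cv2.imwrite('pics/p5.png',c[:,:,::-1])"
```

```text
roll -0.041 shift [0.7, -0.4, 46.8] F [-0.   0.4  0.5] t 21.3 q6 -1.2 open 0.0922
```

View pics/p5.png

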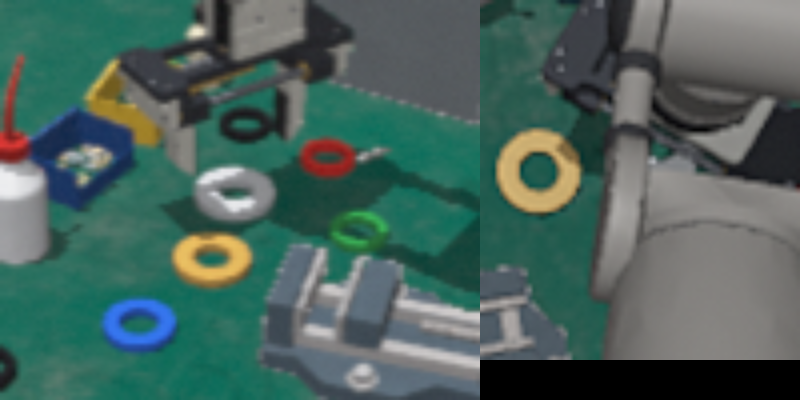

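The fingers hang either side of the grey collar at (235,193) and clear the brass one at (213,260). I go down, squeeze, turn and squeeze again.

Request:
step_arm --commands '[{"translation":[0,0,20],"roll":0},{"translation":[0,0,15],"roll":0},{"translation":[0,0,8],"roll":0},{"translation":[0,0,3],"roll":0},{"translation":[0,0,0],"roll":0}]'

```text
time: 21.83
tool_pos: [0.6948, -0.0601, 0.0059]
tool_rot: [-3.142, 0.0, 2.578]
contact_force: [0.5, -0.3, 0.4]
opening: 0.0916
grip_force: 0.0
```

Request:
step_arm --commands '[{"translation":[0,0,0],"roll":0},{"translation":[0,0,0],"roll":0},{"translation":[0,0,0],"roll":0},{"translation":[0,0,0],"roll":0},{"translation":[0,0,0],"roll":0},{"translation":[0,0,0],"roll":0}]' --fingers 0 --grip_force 5

```text
time: 22.33
tool_pos: [0.695, -0.0602, 0.0064]
tool_rot: [3.141, 0.001, 2.578]
contact_force: [-0.7, -0.1, 2.9]
opening: 0.0675
grip_force: 5.0
```

Request:
step_arm --commands '[{"translation":[0,0,0],"roll":0},{"translation":[0,0,0],"roll":0},{"translation":[0,0,0],"roll":0},{"translation":[0,0,0],"roll":0.12},{"translation":[0,0,0],"roll":0.12},{"translation":[0,0,0],"roll":0.12},{"translation":[0,0,0],"roll":0.12},{"translation":[0,0,0],"roll":0.12},{"translation":[0,0,0],"roll":0.12},{"translation":[0,0,0],"roll":0.108},{"translation":[0,0,0],"roll":0}]' --fingers 0.9

```text
time: 23.25
tool_pos: [0.6945, -0.06, 0.0054]
tool_rot: [-3.141, -0.0, 1.746]
contact_force: [0.1, 0.6, 0.1]
opening: 0.0824
grip_force: 0.0
```

Request:
step_arm --commands '[{"translation":[0,0,0],"roll":0},{"translation":[0,0,0],"roll":0},{"translation":[0,0,0],"roll":0},{"translation":[0,0,0],"roll":0},{"translation":[0,0,0],"roll":0},{"translation":[0,0,0],"roll":0}]' --fingers 0 --grip_force 20

```text
time: 23.75
tool_pos: [0.6946, -0.06, 0.0056]
tool_rot: [-3.141, 0.0, 1.75]
contact_force: [-0.4, 0.0, -0.1]
opening: 0.0668
grip_force: 20.0
```

```bash
python3 -c "
from h import *
go(.4178,.2919,.14,1.749)"
```

```text
roll 0.001 shift [395.4, -210.0, -134.4] F [-0.4  0.  -0.1] t 23.8 q6 -0.38 open 0.0668
```

Request:
step_arm --commands '[{"translation":[0,0,-20],"roll":0},{"translation":[0,0,-30],"roll":0},{"translation":[0,0,-30],"roll":0},{"translation":[0,0,-30],"roll":0},{"translation":[0,0,-24],"roll":0},{"translation":[0,0,0],"roll":0}]'

```text
time: 24.25
tool_pos: [0.6975, -0.0605, 0.1466]
tool_rot: [3.132, 0.004, 1.75]
contact_force: [1.3, -0.4, 0.3]
opening: 0.0668
grip_force: 20.0
```

```bash
python3 -c "
from h import *
go(.4178,.2919,.14,1.749)
s=observe();p=s['tool_pos'];print(p)
im=read_camera('side').copy()
t=np.linspace(0,6.28,40)
x0,y0=240,70
a=cv2.resize(im[y0:y0+110,x0:x0+110],None,fx=5,fy=5)
for z,col in((.0,(255,0,255)),(.006,(255,0,0))):
  q=proj('side',np.c_[p[0]+.035*np.cos(t),p[1]+.035*np.sin(t),np.full(40,p[2]+z)])
  for u,v in q: cv2.circle(a,(int((u-x0+.5)*5),int((v-y0+.5)*5)),1,col,-1)
cv2.imwrite('pics/p6.png',a[:,:,::-1])"
```

```text
roll 0.001 shift [396.4, -212.8, 6.6] F [ 1.3 -0.4  0.3] t 24.2 q6 -0.38 open 0.0668
[ 0.69747376 -0.06052327  0.14655372]
```

View pics/p6.png

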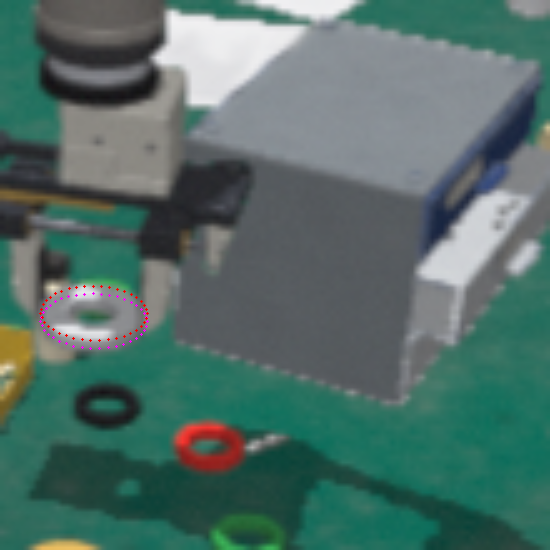

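Request:
step_arm --commands '[{"translation":[20,-10.5,0],"roll":0},{"translation":[34,-18,0],"roll":0},{"translation":[34,-18,0],"roll":0},{"translation":[34,-18,0],"roll":0},{"translation":[34,-18,0],"roll":0},{"translation":[34,-18,0],"roll":0},{"translation":[34,-18,0],"roll":0},{"translation":[34,-18,0],"roll":0},{"translation":[34,-18,0],"roll":0},{"translation":[34,-18,0],"roll":0},{"translation":[34,-18,0],"roll":0},{"translation":[22,-12.5,0],"roll":0},{"translation":[13,-7,0],"roll":0},{"translation":[0,0,0],"roll":0},{"translation":[0,0,0],"roll":0},{"translation":[0,0,0],"roll":0}]'

```text
time: 25.63
tool_pos: [0.4178, 0.2906, 0.139]
tool_rot: [-3.141, 0.001, 1.75]
contact_force: [0.8, -0.1, -0.8]
opening: 0.0667
grip_force: 20.0
```

```bash
python3 -c "
from h import *
go(.4178,.2919,.0466,1.749)"
```

```text
roll 0.001 shift [1.3, 0.2, 92.4] F [ 0.8 -0.1 -0.8] t 25.6 q6 0.28 open 0.0667
```

Request:
step_arm --commands '[{"translation":[1,0.2,15],"roll":0},{"translation":[0,0,12],"roll":0},{"translation":[0,0,5],"roll":0},{"translation":[0,0,5],"roll":0},{"translation":[0,0,5],"roll":0},{"translation":[0,0,0],"roll":0}]'

```text
time: 26.13
tool_pos: [0.4177, 0.2917, 0.0969]
tool_rot: [-3.14, 0.0, 1.749]
contact_force: [-0.1, 0.2, -0.3]
opening: 0.067
grip_force: 20.0
```

Request:
step_arm --commands '[{"translation":[0,0,5],"roll":0},{"translation":[0,0,5],"roll":0},{"translation":[0,0,5],"roll":0},{"translation":[0,0,0],"roll":0}]'

```text
time: 26.47
tool_pos: [0.4171, 0.292, 0.0817]
tool_rot: [-3.14, 0.001, 1.75]
contact_force: [-0.6, -0.4, -0.6]
opening: 0.0669
grip_force: 20.0
```

No force, so it's threading freely and I continue down.

Request:
step_arm --commands '[{"translation":[0,0,10],"roll":0},{"translation":[0,0,10],"roll":0},{"translation":[0,0,7],"roll":0},{"translation":[0,0,4],"roll":0},{"translation":[0,0,2],"roll":0},{"translation":[0,0,1.5],"roll":0},{"translation":[0,0,0],"roll":0}]'

```text
time: 27.05
tool_pos: [0.4177, 0.2923, 0.048]
tool_rot: [-3.141, 0.0, 1.75]
contact_force: [-0.5, -0.2, -0.4]
opening: 0.0665
grip_force: 20.0
```

Request:
step_arm --commands '[{"translation":[0,0,0.5],"roll":0},{"translation":[0,0,0],"roll":0}]'

```text
time: 27.22
tool_pos: [0.4179, 0.2924, 0.0479]
tool_rot: [3.141, -0.0, 1.75]
contact_force: [-0.7, -0.5, -0.4]
opening: 0.0666
grip_force: 20.0
```

Request:
step_arm --commands '[{"translation":[0,0,0],"roll":0},{"translation":[0,0,0],"roll":0},{"translation":[0,0,0],"roll":0},{"translation":[0,0,0],"roll":0},{"translation":[0,0,-20],"roll":0},{"translation":[0,0,-30],"roll":0},{"translation":[0,0,-30],"roll":0},{"translation":[0,0,-20],"roll":0},{"translation":[0,0,0],"roll":0},{"translation":[0,0,0],"roll":0}]' --fingers 0.88

```text
time: 28.05
tool_pos: [0.4182, 0.2925, 0.1486]
tool_rot: [3.139, -0.001, 1.75]
contact_force: [-0.1, 0.3, -0.1]
opening: 0.0807
grip_force: 0.0
```

```bash
python3 -c "
from h import *
collars(('brass','blue','red'))
im=read_camera('side')
print([(np.round(d['at'],3).tolist(),round(d['confidence'],2)) for d in search_frame('side','collar_grey')[:2]])
go(.6717,.0346,.146,1.749)"
```

```text
brass [0.6701 0.0336 0.012 ] 21 21 265
blue [0.6862 0.1348 0.012 ] 19 19 216
red [ 0.639  -0.1481  0.012 ] 17 16 138
[([0.408, 0.31, 0.053], 0.77)]
roll 0.001 shift [-298.4, 205.2, 0.4] F [-0.4 -0.5 -0.9] t 28.2 q6 0.28 open 0.0807
```

Request:
step_arm --commands '[{"translation":[-18.5,13,0],"roll":0},{"translation":[-31,21.4,0],"roll":0},{"translation":[-31,21.4,0],"roll":0},{"translation":[-31,21.4,0],"roll":0},{"translation":[-31,21.4,0],"roll":0},{"translation":[-31,21.4,0],"roll":0},{"translation":[-31,21.4,0],"roll":0},{"translation":[-31,21.4,0],"roll":0},{"translation":[-31,21.4,0],"roll":0},{"translation":[-32,21.8,0],"roll":0},{"translation":[0,0,0],"roll":-0.12},{"translation":[0,0,0],"roll":-0.12},{"translation":[0,0,0],"roll":-0.12},{"translation":[0,0,20],"roll":-0.12},{"translation":[0,0,20],"roll":-0.12},{"translation":[0,0,20],"roll":-0.12},{"translation":[0,0,20],"roll":-0.12},{"translation":[0,0,0],"roll":0},{"translation":[0,0,0],"roll":0}]' --fingers 1

```text
time: 29.78
tool_pos: [0.6722, 0.0353, 0.0654]
tool_rot: [-3.139, -0.004, 2.586]
contact_force: [-0.0, 0.8, -0.5]
opening: 0.0918
grip_force: 0.0
```

```bash
python3 -c "
from h import *
read_camera('side')
for n in ('brass','blue'):print([(np.round(d['at'],3).tolist(),round(d['confidence'],2)) for d in search_frame('side','collar_'+n)[:2]])
go(.6725,.0346,.0055,2.589)"
```

```text
[([0.666, 0.036, 0.012], 0.53)]
[([0.686, 0.138, 0.009], 0.55)]
roll -0.002 shift [1.2, -1.4, 63.4] F [ 0.4 -0.1  0.1] t 29.9 q6 -1.08 open 0.092
```

Request:
step_arm --commands '[{"translation":[0.5,-1,20],"roll":0},{"translation":[0,0,20],"roll":0},{"translation":[0,0,12],"roll":0},{"translation":[0,0,7],"roll":0},{"translation":[0,0,3],"roll":0},{"translation":[0,0,0],"roll":0}]'

```text
time: 30.43
tool_pos: [0.6728, 0.0346, 0.0058]
tool_rot: [-3.142, 0.0, 2.589]
contact_force: [0.0, -0.8, -0.2]
opening: 0.092
grip_force: 0.0
```

Request:
step_arm --commands '[{"translation":[0,0,0],"roll":0},{"translation":[0,0,0],"roll":0},{"translation":[0,0,0],"roll":0},{"translation":[0,0,0],"roll":0},{"translation":[0,0,0],"roll":0},{"translation":[0,0,0],"roll":0},{"translation":[0,0,0],"roll":0}]' --fingers 0 --grip_force 5

```text
time: 31.02
tool_pos: [0.6728, 0.0346, 0.0061]
tool_rot: [3.141, 0.001, 2.59]
contact_force: [-0.7, 0.0, 2.9]
opening: 0.062
grip_force: 5.0
```

Request:
step_arm --commands '[{"translation":[0,0,0],"roll":0},{"translation":[0,0,0],"roll":0},{"translation":[0,0,0],"roll":0},{"translation":[0,0,0],"roll":0.12},{"translation":[0,0,0],"roll":0.12},{"translation":[0,0,0],"roll":0.12},{"translation":[0,0,0],"roll":0.12},{"translation":[0,0,0],"roll":0.12},{"translation":[0,0,0],"roll":0.12},{"translation":[0,0,0],"roll":0.12},{"translation":[0,0,0],"roll":0}]' --fingers 0.85

```text
time: 31.93
tool_pos: [0.6725, 0.0347, 0.0055]
tool_rot: [-3.141, -0.0, 1.746]
contact_force: [-0.4, -0.5, 1.2]
opening: 0.078
grip_force: 0.0
```

Request:
step_arm --commands '[{"translation":[0,0,0],"roll":0},{"translation":[0,0,0],"roll":0},{"translation":[0,0,0],"roll":0},{"translation":[0,0,0],"roll":0},{"translation":[0,0,0],"roll":0},{"translation":[0,0,0],"roll":0}]' --fingers 0 --grip_force 20

```text
time: 32.43
tool_pos: [0.6726, 0.0347, 0.0056]
tool_rot: [-3.142, 0.0, 1.75]
contact_force: [-0.2, -0.8, -0.7]
opening: 0.0621
grip_force: 20.0
```

```bash
python3 -c "
from h import *
go(.4178,.2919,.14,1.749)
print(observe()['tool_pos'])"
```

```text
roll 0.001 shift [298.3, -205.1, -134.4] F [-0.2 -0.8 -0.7] t 32.4 q6 -0.24 open 0.0621
[0.67256794 0.03466059 0.00563891]
```

Request:
step_arm --commands '[{"translation":[0,0,-20],"roll":0},{"translation":[0,0,-30],"roll":0},{"translation":[0,0,-30],"roll":0},{"translation":[0,0,-30],"roll":0},{"translation":[0,0,-24],"roll":0},{"translation":[19,-13,0],"roll":0},{"translation":[31.5,-21.7,0],"roll":0},{"translation":[31.5,-21.7,0],"roll":0},{"translation":[31.5,-21.7,0],"roll":0},{"translation":[31.5,-21.7,0],"roll":0},{"translation":[31.5,-21.7,0],"roll":0},{"translation":[31.5,-21.7,0],"roll":0},{"translation":[31.5,-21.7,0],"roll":0},{"translation":[31.5,-21.7,0],"roll":0},{"translation":[18.3,-12.3,0],"roll":0},{"translation":[9,-6.2,0],"roll":0},{"translation":[0,0,0],"roll":0},{"translation":[0,0,0],"roll":0},{"translation":[0,0,0],"roll":0}]'

```text
time: 34.02
tool_pos: [0.4188, 0.2909, 0.1397]
tool_rot: [3.141, 0.0, 1.749]
contact_force: [0.9, 0.8, -0.8]
opening: 0.0616
grip_force: 20.0
```

```bash
python3 -c "
from h import *
go(.4178,.2919,.0586,1.749)"
```

```text
roll 0.0 shift [1.2, -0.8, 81.1] F [ 0.9  0.8 -0.8] t 34.0 q6 0.28 open 0.0616
```

Request:
step_arm --commands '[{"translation":[0.8,-0.5,15],"roll":0},{"translation":[0,0,12],"roll":0},{"translation":[0,0,5],"roll":0},{"translation":[0,0,5],"roll":0},{"translation":[0,0,5],"roll":0},{"translation":[0,0,5],"roll":0},{"translation":[0,0,0],"roll":0}]'

```text
time: 34.6
tool_pos: [0.417, 0.292, 0.0919]
tool_rot: [-3.141, 0.0, 1.749]
contact_force: [-0.8, -0.7, -0.4]
opening: 0.0617
grip_force: 20.0
```

Request:
step_arm --commands '[{"translation":[0,0,8],"roll":0},{"translation":[0,0,8],"roll":0},{"translation":[0,0,8],"roll":0},{"translation":[0,0,5],"roll":0},{"translation":[0,0,3],"roll":0},{"translation":[0,0,1],"roll":0},{"translation":[0,0,0],"roll":0}]'

```text
time: 35.18
tool_pos: [0.4169, 0.2923, 0.0594]
tool_rot: [-3.141, 0.0, 1.75]
contact_force: [0.5, -0.0, -1.4]
opening: 0.0619
grip_force: 20.0
```

Request:
step_arm --commands '[{"translation":[0,0,0],"roll":0},{"translation":[0,0,0],"roll":0},{"translation":[0,0,0],"roll":0},{"translation":[0,0,0],"roll":0},{"translation":[0,0,-20],"roll":0},{"translation":[0,0,-30],"roll":0},{"translation":[0,0,-30],"roll":0},{"translation":[0,0,0],"roll":0},{"translation":[0,0,0],"roll":0}]' --fingers 0.82

```text
time: 35.93
tool_pos: [0.418, 0.2929, 0.1414]
tool_rot: [3.137, -0.001, 1.75]
contact_force: [-0.5, -0.3, -0.3]
opening: 0.0753
grip_force: 0.0
```

```bash
python3 -c "
from h import *
collars(('blue','red'))
go(.6887,.1358,.139,1.749)"
```

```text
blue [0.6862 0.1348 0.012 ] 19 19 216
red [ 0.639  -0.1482  0.012 ] 17 16 139
roll 0.001 shift [-202.3, 239.6, 1.0] F [-0.8  0.4 -0.7] t 36.0 q6 0.28 open 0.0753
```

Request:
step_arm --commands '[{"translation":[-17,20,0],"roll":0},{"translation":[-26.5,31.4,0],"roll":0},{"translation":[-26.5,31.4,0],"roll":0},{"translation":[-26.5,31.4,0],"roll":0},{"translation":[-26.5,31.4,0],"roll":0},{"translation":[-26.5,31.4,0],"roll":0},{"translation":[-26.5,31.4,0],"roll":0},{"translation":[-26.3,31.2,0],"roll":0},{"translation":[0,0,0],"roll":-0.12},{"translation":[0,0,0],"roll":-0.12},{"translation":[0,0,0],"roll":-0.12},{"translation":[0,0,0],"roll":-0.12},{"translation":[0,0,20],"roll":-0.12},{"translation":[0,0,20],"roll":-0.12},{"translation":[0,0,20],"roll":-0.12},{"translation":[0,0,20],"roll":-0.12},{"translation":[0,0,0],"roll":0},{"translation":[0,0,0],"roll":0}]' --fingers 1

```text
time: 37.48
tool_pos: [0.6873, 0.1358, 0.0571]
tool_rot: [-3.139, -0.004, 2.706]
contact_force: [0.4, 0.7, 0.8]
opening: 0.0915
grip_force: 0.0
```

```bash
python3 -c "
from h import *
go(.6887,.1358,.0055,2.709)"
```

```text
roll -0.003 shift [-1.2, 0.6, 51.6] F [0.4 0.7 0.8] t 37.5 q6 -1.05 open 0.0915
```

Request:
step_arm --commands '[{"translation":[-0.5,0.3,20],"roll":0},{"translation":[0,0,18],"roll":0},{"translation":[0,0,9],"roll":0},{"translation":[0,0,5],"roll":0},{"translation":[0,0,0],"roll":0},{"translation":[0,0,0],"roll":0}]'

```text
time: 37.98
tool_pos: [0.69, 0.1361, 0.0087]
tool_rot: [3.141, 0.001, 2.709]
contact_force: [0.6, -0.1, 0.1]
opening: 0.0918
grip_force: 0.0
```

Request:
step_arm --commands '[{"translation":[0,0,0],"roll":0},{"translation":[0,0,0],"roll":0},{"translation":[0,0,0],"roll":0},{"translation":[0,0,0],"roll":0},{"translation":[0,0,0],"roll":0},{"translation":[0,0,0],"roll":0},{"translation":[0,0,0],"roll":0},{"translation":[0,0,0],"roll":0}]' --fingers 0 --grip_force 5

```text
time: 38.65
tool_pos: [0.6894, 0.136, 0.0078]
tool_rot: [-3.142, 0.0, 2.71]
contact_force: [-1.3, -0.3, 1.2]
opening: 0.0555
grip_force: 5.0
```

Request:
step_arm --commands '[{"translation":[0,0,0],"roll":0},{"translation":[0,0,0],"roll":0},{"translation":[0,0,0],"roll":0},{"translation":[0,0,0],"roll":0.12},{"translation":[0,0,0],"roll":0.12},{"translation":[0,0,0],"roll":0.12},{"translation":[0,0,0],"roll":0.12},{"translation":[0,0,0],"roll":0.12},{"translation":[0,0,0],"roll":0.12},{"translation":[0,0,0],"roll":0}]' --fingers 0.78

```text
time: 39.48
tool_pos: [0.6894, 0.136, 0.0076]
tool_rot: [-3.141, 0.0, 1.985]
contact_force: [0.4, 0.7, 0.1]
opening: 0.072
grip_force: 0.0
```

Request:
step_arm --commands '[{"translation":[0,0,0],"roll":0},{"translation":[0,0,0],"roll":0},{"translation":[0,0,0],"roll":0},{"translation":[0,0,0],"roll":0},{"translation":[0,0,0],"roll":0},{"translation":[0,0,0],"roll":0}]' --fingers 0 --grip_force 20

```text
time: 39.98
tool_pos: [0.6894, 0.136, 0.0077]
tool_rot: [-3.142, 0.0, 1.99]
contact_force: [1.1, 1.0, -0.5]
opening: 0.0547
grip_force: 20.0
```

```bash
python3 -c "
from h import *
print(observe()['tool_pos'],observe()['tool_rot'])
go(.4178,.2919,.14,1.989)"
```

```text
[0.68937384 0.13600764 0.00766635] [-3.14151296e+00  6.71923218e-05  1.99044084e+00]
roll 0.001 shift [252.7, -184.9, -132.3] F [ 1.1  1.  -0.5] t 40.0 q6 -0.33 open 0.0547
```

Request:
step_arm --commands '[{"translation":[0,0,-20],"roll":0},{"translation":[0,0,-30],"roll":0},{"translation":[0,0,-30],"roll":0},{"translation":[0,0,-30],"roll":0},{"translation":[0,0,-22],"roll":0},{"translation":[16,-11.7,0],"roll":0},{"translation":[30,-22,0],"roll":0},{"translation":[30,-22,0],"roll":0},{"translation":[30,-22,0],"roll":0},{"translation":[30,-22,0],"roll":0},{"translation":[30,-22,0],"roll":0},{"translation":[30,-22,0],"roll":0},{"translation":[30,-22,0],"roll":0},{"translation":[18,-13,0],"roll":0},{"translation":[9.2,-6.7,0],"roll":0},{"translation":[0,0,0],"roll":0},{"translation":[0,0,0],"roll":0},{"translation":[0,0,0],"roll":0},{"translation":[0,0,0],"roll":0}]'

```text
time: 41.57
tool_pos: [0.4185, 0.2912, 0.1396]
tool_rot: [3.141, 0.0, 1.988]
contact_force: [0.5, -0.8, 0.2]
opening: 0.0543
grip_force: 20.0
```

```bash
python3 -c "
from h import *
go(.4178,.2919,.0727,1.989)"
```

```text
roll -0.001 shift [0.9, -0.3, 66.9] F [ 0.5 -0.8  0.2] t 41.6 q6 0.04 open 0.0543
```

Request:
step_arm --commands '[{"translation":[0.7,-0.3,15],"roll":0},{"translation":[0,0,10],"roll":0},{"translation":[0,0,5],"roll":0},{"translation":[0,0,5],"roll":0},{"translation":[0,0,5],"roll":0},{"translation":[0,0,5],"roll":0},{"translation":[0,0,0],"roll":0}]'

```text
time: 42.15
tool_pos: [0.4161, 0.2922, 0.0938]
tool_rot: [-3.14, 0.0, 1.99]
contact_force: [-1.7, 1.0, 0.0]
opening: 0.0542
grip_force: 20.0
```

Request:
step_arm --commands '[{"translation":[0,0,6],"roll":0},{"translation":[0,0,6],"roll":0},{"translation":[0,0,5],"roll":0},{"translation":[0,0,2],"roll":0},{"translation":[0,0,1.5],"roll":0},{"translation":[0,0,0],"roll":0}]'

```text
time: 42.65
tool_pos: [0.4163, 0.2924, 0.0738]
tool_rot: [-3.141, 0.0, 1.99]
contact_force: [-0.3, 0.3, -0.3]
opening: 0.0542
grip_force: 20.0
```

Request:
step_arm --commands '[{"translation":[0,0,0],"roll":0},{"translation":[0,0,0],"roll":0},{"translation":[0,0,0],"roll":0},{"translation":[0,0,0],"roll":0},{"translation":[0,0,-20],"roll":0},{"translation":[0,0,-25],"roll":0},{"translation":[0,0,-20],"roll":0},{"translation":[0,0,0],"roll":0},{"translation":[0,0,0],"roll":0}]' --fingers 0.75

```text
time: 43.4
tool_pos: [0.417, 0.2927, 0.1401]
tool_rot: [3.139, -0.0, 1.99]
contact_force: [-1.1, -0.1, 0.0]
opening: 0.0687
grip_force: 0.0
```

```bash
python3 -c "
from h import *
collars(('red',))
snap('side','p7.png',(230,200,340,300),4)
go(.6412,-.147,.139,1.749)"
```

```text
red [ 0.639  -0.1482  0.012 ] 17 16 139
roll 0.241 shift [-472.1, 143.9, -0.6] F [ 0.2  0.4 -0.3] t 43.5 q6 0.04 open 0.069
```

View pics/p7.png

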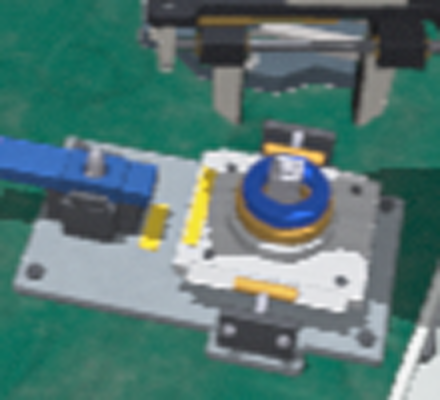

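The blue, brass and grey collars are stacked on the post at about (287,195). Red goes next, approached at an angle that avoids the small screw beside it.

Request:
step_arm --commands '[{"translation":[-20,1,0],"roll":0},{"translation":[-39,2,0],"roll":0},{"translation":[-39,2,0],"roll":0},{"translation":[-39,2,0],"roll":0},{"translation":[-39,2,0],"roll":0},{"translation":[-39,2,0],"roll":0},{"translation":[-39,2,0],"roll":0},{"translation":[-39,2,0],"roll":0},{"translation":[-39,2,0],"roll":0},{"translation":[-39,2,0],"roll":0},{"translation":[-39,2,0],"roll":0},{"translation":[-39,2,0],"roll":0},{"translation":[-39,2,0],"roll":0},{"translation":[-5,0.7,0],"roll":0}]' --fingers 0.72

```text
time: 44.67
tool_pos: [0.6416, -0.1537, 0.1369]
tool_rot: [-3.14, 0.001, 1.985]
contact_force: [-0.8, -0.3, -0.2]
opening: 0.0667
grip_force: 0.0
```

Request:
step_arm --commands '[{"translation":[0,0,0],"roll":0.12},{"translation":[0,0,0],"roll":0.12},{"translation":[0,0,0],"roll":0.12},{"translation":[0,0,0],"roll":0.12},{"translation":[0,0,20],"roll":0.12},{"translation":[0,0,20],"roll":0.12},{"translation":[0,0,20],"roll":0.12},{"translation":[0,0,20],"roll":0.12},{"translation":[0,0,0],"roll":0},{"translation":[0,0,0],"roll":0}]'

```text
time: 45.5
tool_pos: [0.6392, -0.1468, 0.0572]
tool_rot: [-3.137, 0.001, 1.034]
contact_force: [-0.5, -0.2, 0.5]
opening: 0.0662
grip_force: 0.0
```

```bash
python3 -c "
from h import *
go(.6412,-.147,.007,1.03)
snap('side','p8.png',(250,120,330,200),5)"
```

```text
roll 0.004 shift [0.9, 1.8, 50.2] F [-0.5 -0.2  0.5] t 45.5 q6 0.19 open 0.0662
```

View pics/p8.png

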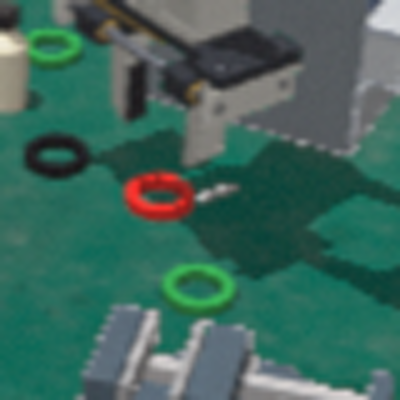

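The fingers are above and on either side of the red collar at (160,195), clear of the screw. I'll grasp it.

Request:
step_arm --commands '[{"translation":[0.5,0.8,20],"roll":0},{"translation":[0,0,17],"roll":0},{"translation":[0,0,9],"roll":0},{"translation":[0,0,4],"roll":0},{"translation":[0,0,0],"roll":0},{"translation":[0,0,0],"roll":0}]'

```text
time: 46.05
tool_pos: [0.6421, -0.1477, 0.0103]
tool_rot: [3.14, -0.0, 1.031]
contact_force: [0.2, -0.1, 0.5]
opening: 0.0662
grip_force: 0.0
```

Request:
step_arm --commands '[{"translation":[0,0,0],"roll":0},{"translation":[0,0,0],"roll":0},{"translation":[0,0,0],"roll":0},{"translation":[0,0,0],"roll":0},{"translation":[0,0,0],"roll":0},{"translation":[0,0,0],"roll":0}]' --fingers 0 --grip_force 5

```text
time: 46.55
tool_pos: [0.6418, -0.1476, 0.0099]
tool_rot: [3.141, -0.0, 1.03]
contact_force: [-0.7, 0.3, 4.0]
opening: 0.0475
grip_force: 5.0
```

Request:
step_arm --commands '[{"translation":[0,0,0],"roll":0},{"translation":[0,0,0],"roll":0},{"translation":[0,0,0],"roll":0},{"translation":[0,0,0],"roll":-0.12},{"translation":[0,0,0],"roll":-0.12},{"translation":[0,0,0],"roll":-0.12},{"translation":[0,0,0],"roll":-0.12},{"translation":[0,0,0],"roll":-0.12},{"translation":[0,0,0],"roll":-0.12},{"translation":[0,0,0],"roll":0}]' --fingers 0.68

```text
time: 47.38
tool_pos: [0.6412, -0.1474, 0.0089]
tool_rot: [-3.141, -0.0, 1.754]
contact_force: [-0.3, -0.1, 0.3]
opening: 0.0623
grip_force: 0.0
```

Request:
step_arm --commands '[{"translation":[0,0,0],"roll":0},{"translation":[0,0,0],"roll":0},{"translation":[0,0,0],"roll":0},{"translation":[0,0,0],"roll":0},{"translation":[0,0,0],"roll":0},{"translation":[0,0,0],"roll":0}]' --fingers 0 --grip_force 20

```text
time: 47.88
tool_pos: [0.6414, -0.1475, 0.0092]
tool_rot: [-3.141, 0.0, 1.749]
contact_force: [-0.2, 0.7, -1.3]
opening: 0.0467
grip_force: 20.0
```

```bash
python3 -c "
from h import *
print(observe()['tool_pos'],observe()['tool_rot'])
go(.4178,.2919,.15,1.749)"
```

```text
[ 0.64140304 -0.1474984   0.00915408] [-3.14146304e+00  1.70275547e-05  1.74911320e+00]
roll 0.0 shift [472.1, -142.2, -140.8] F [-0.2  0.7 -1.3] t 47.9 q6 -0.52 open 0.0467
```

Request:
step_arm --commands '[{"translation":[0,0,-15],"roll":0},{"translation":[0,0,-30],"roll":0},{"translation":[0,0,-35],"roll":0},{"translation":[0,0,-35],"roll":0},{"translation":[0,0,-25],"roll":0},{"translation":[20,-6,0],"roll":0},{"translation":[38,-11.5,0],"roll":0},{"translation":[38,-11.5,0],"roll":0},{"translation":[38,-11.5,0],"roll":0},{"translation":[38,-11.5,0],"roll":0},{"translation":[38,-11.5,0],"roll":0},{"translation":[38,-11.5,0],"roll":0},{"translation":[38,-11.5,0],"roll":0},{"translation":[38,-11.5,0],"roll":0},{"translation":[38,-11.5,0],"roll":0},{"translation":[38,-11.5,0],"roll":0},{"translation":[38,-11,0],"roll":0},{"translation":[22,-6.5,0],"roll":0},{"translation":[12,-3.7,0],"roll":0},{"translation":[0,0,0],"roll":0}]'

```text
time: 49.55
tool_pos: [0.4164, 0.2934, 0.1493]
tool_rot: [3.142, -0.0, 1.753]
contact_force: [0.1, -0.3, 0.3]
opening: 0.0471
grip_force: 20.0
```

Request:
step_arm --commands '[{"translation":[0,0,0],"roll":0},{"translation":[0,0,0],"roll":0},{"translation":[0,0,0],"roll":0}]'

```text
time: 49.8
tool_pos: [0.4183, 0.2904, 0.1491]
tool_rot: [3.142, 0.0, 1.748]
contact_force: [-0.1, -0.7, -0.8]
opening: 0.0471
grip_force: 20.0
```

```bash
python3 -c "
from h import *
go(.4178,.2919,.0862,1.749)
snap('side','p9.png',(220,180,340,300),4)"
```

```text
roll -0.001 shift [1.5, -0.2, 62.9] F [-0.1 -0.7 -0.8] t 49.8 q6 0.28 open 0.0471
```

View pics/p9.png

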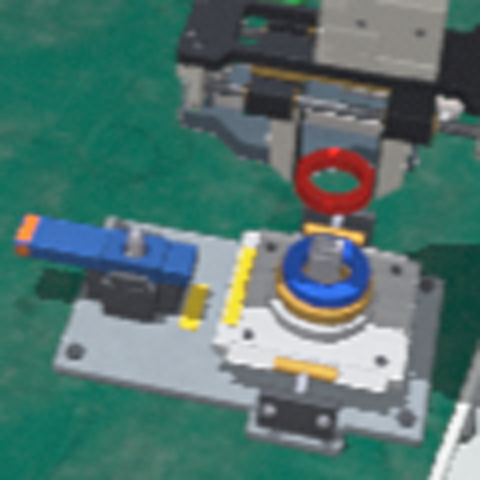

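Red is held level over the post, and the stack below at (323,280) looks flat.

Request:
step_arm --commands '[{"translation":[0.8,0,15],"roll":0},{"translation":[0,0,15],"roll":0},{"translation":[0,0,8],"roll":0},{"translation":[0,0,4],"roll":0},{"translation":[0,0,4],"roll":0},{"translation":[0,0,3],"roll":0},{"translation":[0,0,0],"roll":0},{"translation":[0,0,0],"roll":0}]'

```text
time: 50.52
tool_pos: [0.4176, 0.2925, 0.1005]
tool_rot: [3.141, -0.0, 1.75]
contact_force: [-0.3, 0.0, -0.6]
opening: 0.0464
grip_force: 20.0
```

Request:
step_arm --commands '[{"translation":[0,0,4],"roll":0},{"translation":[0,0,4],"roll":0},{"translation":[0,0,3],"roll":0},{"translation":[0,0,1.5],"roll":0},{"translation":[0,0,0],"roll":0},{"translation":[0,0,0],"roll":0}]'

```text
time: 51.02
tool_pos: [0.4173, 0.2925, 0.0876]
tool_rot: [-3.141, 0.0, 1.75]
contact_force: [-0.1, -0.2, -1.4]
opening: 0.0468
grip_force: 20.0
```

Request:
step_arm --commands '[{"translation":[0,0,0],"roll":0},{"translation":[0,0,0],"roll":0},{"translation":[0,0,0],"roll":0},{"translation":[0,0,0],"roll":0},{"translation":[0,0,-20],"roll":0},{"translation":[0,0,-25],"roll":0},{"translation":[0,0,-20],"roll":0},{"translation":[0,0,0],"roll":0.12},{"translation":[0,0,0],"roll":0.12},{"translation":[0,0,0],"roll":0.12},{"translation":[0,0,0],"roll":0.12},{"translation":[0,0,0],"roll":0.12},{"translation":[0,0,0],"roll":0.12},{"translation":[0,0,0],"roll":0.12},{"translation":[0,0,0],"roll":0.12},{"translation":[0,0,0],"roll":0.12},{"translation":[0,0,0],"roll":0.12},{"translation":[0,0,0],"roll":0.12},{"translation":[0,0,0],"roll":0.12},{"translation":[0,0,0],"roll":0.12}]' --fingers 0.65

```text
time: 52.68
tool_pos: [0.4174, 0.2925, 0.1528]
tool_rot: [3.142, -0.0, 0.184]
contact_force: [-0.0, 0.1, 0.5]
opening: 0.0591
grip_force: 0.0
```

```bash
python3 -c "
from h import *
f=lambda p,z: ray('top',(p[0]+.5)/5-.5+155,(p[1]+.5)/5-.5+185,z)
n=f((127,32),.058);t=f((165,233),.058);d=n-t
print(n,t,np.hypot(*d[:2]),np.arctan2(d[1],d[0]))
u=np.array([.9842,.1771]);g=np.array([.5398,.3139])+.027*u
print(g);go(g[0],g[1],.15,.178)
a=read_camera('side')[200:300,220:330];b=read_camera('top')[180:300,155:250]
c=np.zeros((400,800,3),np.uint8);c[:,:440]=cv2.resize(a,None,fx=4,fy=4);c[:360,450:735]=cv2.resize(b,None,fx=3,fy=3)
cv2.imwrite('pics/p10.png',c[:,:,::-1])"
```

```text
[0.6155917  0.32810346 0.058     ] [0.49764946 0.30691183 0.058     ] 0.11983095524387886 0.1777810661365619
[0.5663734 0.3186817]
roll 0.006 shift [151.3, 0.6, 2.8] F [-0.   0.1  0.5] t 52.7 q6 1.85 open 0.0591
```

View pics/p10.png

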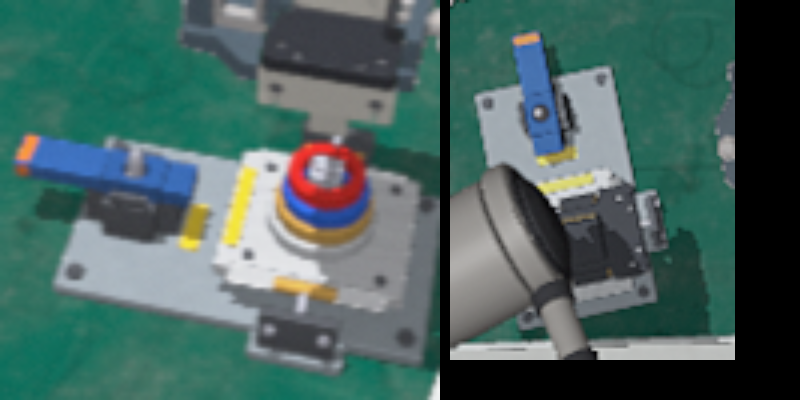

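The stack is complete: red, blue, brass, grey in order at (325,200), all flat. Now the keeper.

Request:
step_arm --commands '[{"translation":[38,0,0],"roll":0.006},{"translation":[39,0,0],"roll":0},{"translation":[39,0.3,0],"roll":0},{"translation":[25,0.3,0],"roll":0},{"translation":[12,0,0],"roll":0},{"translation":[0,0,20],"roll":0},{"translation":[0,0,25],"roll":0},{"translation":[0,0,20],"roll":0},{"translation":[0,0,10],"roll":0},{"translation":[0,0,0],"roll":0},{"translation":[0,0,0],"roll":0},{"translation":[0,0,0],"roll":0}]'

```text
time: 53.78
tool_pos: [0.5687, 0.3205, 0.0792]
tool_rot: [-3.141, -0.002, 0.185]
contact_force: [-0.1, -0.1, -0.3]
opening: 0.0597
grip_force: 0.0
```

```bash
python3 -c "
from h import *
u=np.array([.9842,.1771]);g=np.array([.5398,.3139])+.029*u
go(g[0],g[1],.047,.178)"
```

```text
roll 0.007 shift [-0.6, 1.3, 32.2] F [-0.1 -0.1 -0.3] t 53.8 q6 1.78 open 0.0597
```

Request:
step_arm --commands '[{"translation":[0,1,12],"roll":0.006},{"translation":[0,0,10],"roll":0},{"translation":[0,0,6],"roll":0},{"translation":[0,0,2],"roll":0},{"translation":[0,0,0],"roll":0},{"translation":[0,0,0],"roll":0}]'

```text
time: 54.28
tool_pos: [0.568, 0.3191, 0.0475]
tool_rot: [3.141, 0.0, 0.178]
contact_force: [-0.1, 0.7, -0.1]
opening: 0.0596
grip_force: 0.0
```

Request:
step_arm --commands '[{"translation":[0,0,0],"roll":0},{"translation":[0,0,0],"roll":0},{"translation":[0,0,0],"roll":0},{"translation":[0,0,0],"roll":0},{"translation":[0,0,0],"roll":0},{"translation":[0,0,0],"roll":0},{"translation":[0,0,0],"roll":0},{"translation":[0,0,0],"roll":0}]' --fingers 0 --grip_force 30

```text
time: 54.95
tool_pos: [0.5681, 0.3192, 0.0478]
tool_rot: [-3.142, -0.0, 0.178]
contact_force: [0.0, 0.8, 1.4]
opening: 0.0276
grip_force: 30.0
```

Request:
step_arm --commands '[{"translation":[0,0,-5],"roll":0},{"translation":[0,0,-5],"roll":0},{"translation":[0,0,-8],"roll":0},{"translation":[0,0,-10],"roll":0},{"translation":[0,0,-15],"roll":0},{"translation":[0,0,-17],"roll":0},{"translation":[0,0,0],"roll":0},{"translation":[0,0,0],"roll":0}]'

```text
time: 55.62
tool_pos: [0.5688, 0.3193, 0.1092]
tool_rot: [-3.141, -0.003, 0.178]
contact_force: [0.2, -0.0, -1.5]
opening: 0.0277
grip_force: 30.0
```

Request:
step_arm --commands '[{"translation":[0,0,0],"roll":-0.12},{"translation":[0,0,0],"roll":-0.12},{"translation":[0,0,0],"roll":-0.12},{"translation":[0,0,0],"roll":-0.12},{"translation":[0,0,0],"roll":-0.12},{"translation":[0,0,0],"roll":-0.12},{"translation":[0,0,0],"roll":-0.12},{"translation":[0,0,0],"roll":-0.12},{"translation":[0,0,0],"roll":-0.12},{"translation":[0,0,0],"roll":-0.12},{"translation":[0,0,0],"roll":-0.12},{"translation":[0,0,0],"roll":-0.12},{"translation":[0,0,0],"roll":-0.12},{"translation":[0,0,0],"roll":-0.12},{"translation":[0,0,0],"roll":-0.12},{"translation":[0,0,0],"roll":-0.12},{"translation":[0,0,0],"roll":-0.12},{"translation":[0,0,0],"roll":-0.12},{"translation":[0,0,0],"roll":-0.12},{"translation":[0,0,0],"roll":-0.12}]'

```text
time: 57.28
tool_pos: [0.5673, 0.3188, 0.1063]
tool_rot: [-3.14, -0.001, 2.584]
contact_force: [0.6, 0.3, -1.2]
opening: 0.0277
grip_force: 30.0
```

Request:
step_arm --commands '[{"translation":[0,0,0],"roll":-0.12},{"translation":[0,0,0],"roll":-0.12},{"translation":[0,0,0],"roll":-0.12},{"translation":[0,0,0],"roll":-0.12},{"translation":[0,0,0],"roll":-0.12},{"translation":[0,0,0],"roll":-0.12},{"translation":[0,0,0],"roll":-0.021},{"translation":[15,0,0],"roll":0},{"translation":[20,0,0],"roll":0},{"translation":[15,0,0],"roll":0},{"translation":[8,0,0],"roll":0},{"translation":[0,0,0],"roll":0},{"translation":[0,0,0],"roll":0},{"translation":[0,0,0],"roll":0}]'

```text
time: 58.45
tool_pos: [0.5119, 0.309, 0.1077]
tool_rot: [3.141, 0.001, -2.965]
contact_force: [0.2, 0.2, -2.1]
opening: 0.0276
grip_force: 30.0
```

```bash
python3 -c "
from h import *
u=np.array([.9842,.1771]);g=np.array([.5398,.3139])-.029*u
go(g[0],g[1],.048,.178+np.pi)
print(observe()['tool_rot'])
p=observe()['tool_pos']
a=read_camera('side')[190:290,210:320];b=read_camera('top')[170:290,155:250]
c=np.zeros((400,800,3),np.uint8);c[:,:440]=cv2.resize(a,None,fx=4,fy=4);c[:360,450:735]=cv2.resize(b,None,fx=3,fy=3)
cv2.imwrite('pics/p11.png',c[:,:,::-1])"
```

```text
roll -0.002 shift [0.7, -0.1, 59.7] F [ 0.2  0.2 -2.1] t 58.5 q6 -1.33 open 0.0276
[ 3.14149734e+00  1.10699509e-03 -2.96533655e+00]
```

View pics/p11.png

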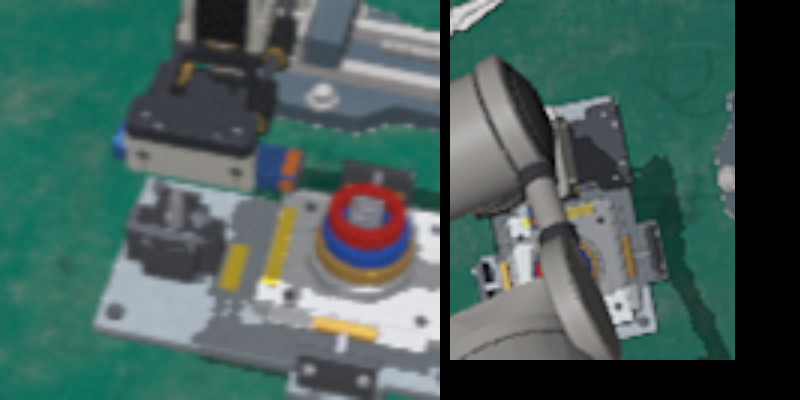

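The keeper is turned, with its nose at (290,170) pointing to the stack and held level. I'll lower it onto the pin.

Request:
step_arm --commands '[{"translation":[0.5,0,12],"roll":0},{"translation":[0,0,10],"roll":0},{"translation":[0,0,6],"roll":0},{"translation":[0,0,3],"roll":0},{"translation":[0,0,3],"roll":0},{"translation":[0,0,0],"roll":0},{"translation":[0,0,0],"roll":0}]'

```text
time: 59.13
tool_pos: [0.5106, 0.3088, 0.0738]
tool_rot: [-3.142, 0.0, -2.964]
contact_force: [-0.8, -0.6, -1.2]
opening: 0.0277
grip_force: 30.0
```

Request:
step_arm --commands '[{"translation":[0,0,3],"roll":0},{"translation":[0,0,3],"roll":0},{"translation":[0,0,0],"roll":0}]'

```text
time: 59.38
tool_pos: [0.5102, 0.3086, 0.0672]
tool_rot: [-3.141, -0.001, -2.964]
contact_force: [-0.0, 0.5, -2.0]
opening: 0.0273
grip_force: 30.0
```

Request:
step_arm --commands '[{"translation":[0,0,5],"roll":0},{"translation":[0,0,5],"roll":0},{"translation":[0,0,4],"roll":0},{"translation":[0,0,3],"roll":0},{"translation":[0,0,1.2],"roll":0},{"translation":[0,0,0],"roll":0},{"translation":[0,0,0],"roll":0}]'

```text
time: 59.97
tool_pos: [0.5105, 0.3087, 0.0494]
tool_rot: [-3.141, -0.0, -2.964]
contact_force: [-0.5, -0.1, -1.3]
opening: 0.0277
grip_force: 30.0
```

Request:
step_arm --commands '[{"translation":[0,0,0.8],"roll":0},{"translation":[0,0,0],"roll":0}]'

```text
time: 60.13
tool_pos: [0.5105, 0.3088, 0.0488]
tool_rot: [-3.142, 0.0, -2.964]
contact_force: [0.5, 0.6, -1.6]
opening: 0.0278
grip_force: 30.0
```

Request:
step_arm --commands '[{"translation":[0,0,0],"roll":0},{"translation":[0,0,0],"roll":0},{"translation":[0,0,0],"roll":0},{"translation":[0,0,0],"roll":0},{"translation":[0,0,-15],"roll":0},{"translation":[0,0,-30],"roll":0},{"translation":[0,0,-40],"roll":0},{"translation":[0,0,-40],"roll":0},{"translation":[-30,25,-10],"roll":0},{"translation":[-30,25,0],"roll":0},{"translation":[-30,25,0],"roll":0},{"translation":[-30,25,0],"roll":0},{"translation":[-10,35,0],"roll":0},{"translation":[0,40,0],"roll":0},{"translation":[0,40,0],"roll":0},{"translation":[0,0,0],"roll":0},{"translation":[0,0,0],"roll":0}]' --fingers 0.5

```text
time: 61.55
tool_pos: [0.5988, 0.5458, 0.1809]
tool_rot: [-3.141, -0.002, -2.96]
contact_force: [0.1, -0.7, -0.1]
opening: 0.0461
grip_force: 0.0
```

```bash
python3 -c "
from h import *
print(observe()['tool_pos'])
a=read_camera('side')[190:290,210:320];b=read_camera('top')[170:290,155:250]
c=np.zeros((400,800,3),np.uint8);c[:,:440]=cv2.resize(a,None,fx=4,fy=4);c[:360,450:735]=cv2.resize(b,None,fx=3,fy=3)
cv2.imwrite('pics/p12.png',c[:,:,::-1])"
```

```text
[0.5987976  0.54579951 0.18092545]
```

View pics/p12.png

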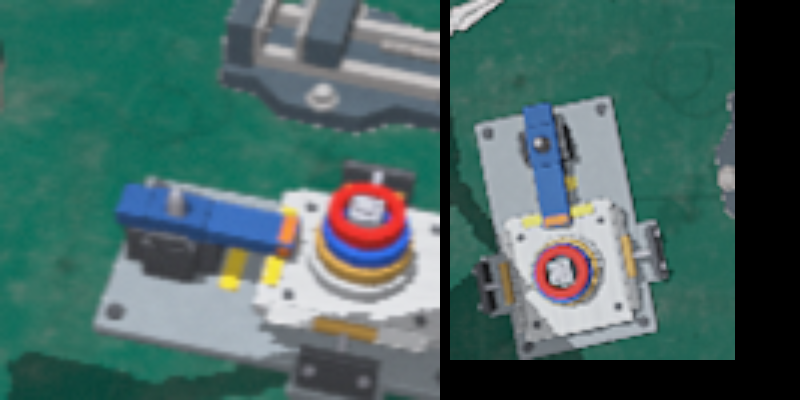

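The keeper lies on its pin with its nose over the plate at (288,230), the stack is in order and the arm is clear.

```bash
python3 -c "
from cell import hand_in
print(hand_in())"
```

```text
the job is handed in; nothing more can be done
None
```

The job is handed in at about 62 s of the 208 s allowed: the plate is home, all four collars are stacked widest to narrowest, and the keeper is turned and refitted on its pin; this rests on my camera views and force readings, as `hand_in()` returned no verdict.

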